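# Pack the sampling kit caddy

## Task

Pack the sampling kit: stand the wide reagent bottle, the brown screw-cap bottle, the capped centrifuge tube and the spool of marking tape in the steel caddy, each upright on the floor of the pocket cut to its size (the spool in the oblong slot). Set each down gently without dropping or tipping it, and leave the two brown dropper bottles standing where they are, as they are not part of the kit.

Things in the scene. Friction and masses are not known exactly. Their poses are not given: they have to be found in the camera images.
- reagent_bottle: Belongs in the kit: clear wide reagent bottle with a blue screw cap, standing, 60 mm diameter, 95 mm tall; the straight body can be gripped 40 to 55 mm above its foot. 0.3 kg. Origin at the centre of its underside, z up.
- amber_bottle: Belongs in the kit: brown glass bottle with a white screw cap, standing, 45 mm diameter, 91 mm tall; the straight body can be gripped 40 to 55 mm above its foot. 0.14 kg. Origin at the centre of its underside, z up.
- capped_tube: Belongs in the kit: translucent plastic centrifuge tube with a blue screw cap, standing on its skirt; body 28 mm diameter, 108 mm tall, the cap 36 mm diameter from 92 mm up (grip it by the cap). 0.03 kg. Origin at the centre of its underside, z up.
- tape_spool: Belongs in the kit: spool of marking tape, standing on the edges of its two 64 mm flanges; 64 mm long along its x, 24 mm wide over the flanges along its y (grip it across this width), 64 mm tall. 0.12 kg. Origin at the centre of its underside, z up.
- dropper_a: Look-alike, not part of the kit: slim brown dropper bottle with a rubber teat, standing, 30 mm diameter, 89 mm tall. Origin at the centre of its underside, z up.
- dropper_b: Second look-alike, not part of the kit: slim brown dropper bottle with a rubber teat, standing, 30 mm diameter, 89 mm tall. Origin at the centre of its underside, z up. (Fixed and to be kept clear of: a microscope 340 mm tall, x 0.40 to 0.62, y -0.42 to -0.58, right of the caddy; a 185 mm pen cup at x 0.33, y -0.50; a 260 mm wash bottle behind at x 0.78, y -0.42.)
- pocket_large: Insert with the large round pocket, 76 mm diameter, for the reagent bottle. One of four grey 90 x 90 x 28 mm inserts lying two by two, in any order, in a low fixed steel caddy (190 x 190 mm, walls 34 mm high). Origin: centre of its underside, 4 mm above the worktop; x, y along its sides, z up. The pocket is central, 20 mm deep; floor 8 mm, mouth 28 mm above the origin.
- pocket_medium: Insert with the medium round pocket, 60 mm diameter, for the amber bottle. One of four grey 90 x 90 x 28 mm inserts lying two by two, in any order, in a low fixed steel caddy (190 x 190 mm, walls 34 mm high). Origin: centre of its underside, 4 mm above the worktop; x, y along its sides, z up. The pocket is central, 20 mm deep; floor 8 mm, mouth 28 mm above the origin.
- pocket_small: Insert with the small round pocket, 44 mm diameter, for the capped tube. One of four grey 90 x 90 x 28 mm inserts lying two by two, in any order, in a low fixed steel caddy (190 x 190 mm, walls 34 mm high). Origin: centre of its underside, 4 mm above the worktop; x, y along its sides, z up. The pocket is central, 20 mm deep; floor 8 mm, mouth 28 mm above the origin.
- pocket_slot: Insert with the oblong slot, 80 mm along its x and 40 mm along its y, for the tape spool. One of four grey 90 x 90 x 28 mm inserts lying two by two, in any order, in a low fixed steel caddy (190 x 190 mm, walls 34 mm high). Origin: centre of its underside, 4 mm above the worktop; x, y along its sides, z up. The pocket is central, 20 mm deep; floor 8 mm, mouth 28 mm above the origin.
Things that resemble listed ones, but are neither listed nor needed, are in the scene too. What is shaped like the tape_spool but blue is not meant.

How it is judged:
By the outcome, as a careful person would: the job done as asked, in the order asked, and still so for the second after the job is handed in, with the robot touching nothing.
It also fails if it takes over 102 s, if anything falls off the work surface, if the arm or the gripper's body presses on something with over 40 N, if the wrist force passes 120 N, or if a joint passes its speed limit or range.

## Robot

A 6-joint arm with a two-finger parallel gripper is mounted at the origin on a cart in front of the work surface, level with it; the furniture and walls round the work are solid. World frame = base frame: x ahead of the robot, y to its left, z up, the work surface at z = 0. Lengths are in m, angles in rad, forces in N, time in s.
With the tool pointing down it reaches from about 0.25 to 0.775 m from the base axis. Payload 4 kg.
Tool frame: the origin (TCP) lies on the centre line of the jaws, within the pads' length; the fingertips stand 11 mm ahead of it and the grasp point (between the pads) lies 8 mm behind it; z points along the fingers, y is the direction in which the jaws open and shut (so a half turn about z gives the same grasp; the last joint's range is limited). The gripper opens to 85 mm and grips with 20 to 120 N. Pads are 22 mm wide; open, the fingers measure 114 mm over their backs; the gripper's body (76 mm by 85 mm) begins 54 mm behind the grasp point. The pads swing forward as they close: fully open they stand 13 mm farther back than shut.
Start: joints at [-1.336, 0.087, 1.371, -0, 1.684, -0.103], TCP at [0.182, -0.519, 0.212] pointing down, gripper open.
Joint ranges: [-3.1, 3.1], [-0.76, 2.03], [0.27, 2.55], [-1.08, 4.22], [0.17, 2.65], [-2.57, 2.57]. Speed limits (rad/s): [2.79, 2.79, 3.14, 3.14, 3.14, 3.14].

## Interface

Orientations are given as a rotation vector (axis times angle).
In Python, from cell import robot gives the robot as it stands. Calls block until the motion is done:
- robot.move_ptp(position, orientation): joint-space move of the TCP to a pose.
- robot.move_straight(position, frame=None, rate=0.15, until_force=None): straight line of the TCP; frame=None keeps the orientation; rate is the mean speed in m/s. With until_force (N) it stops when the force on the tool has changed by that much, and returns True; else False.
- robot.goto_joints(angles): joint-space move.
- robot.command_gripper(opening): finger opening in m; the grip force is fixed at half the most; returns when the fingers have stopped.
- robot.pause(seconds).
- robot.ik(position, orientation): joint angles nearest the present ones, or None.
- robot.state(): the state.
- robot.get_image(name): name is "scene" or "top" or "wrist"; returns the picture (384x512x3 uint8, red, green, blue); there is no depth.
- robot.get_calibration(name): a dict with "fx", "fy", "cx", "cy" (pixels), "dist_coeffs" ([k1, k2, p1, p2, k3] as OpenCV has them; the pictures are not rectified), "R" (3x3) and "t" (3): a world point X has camera coordinates R X + t; the wrist camera has in their place "T_tool_cam" (4x4, takes a point from camera to tool coordinates, whose origin is the TCP and whose axes are the flange's). Camera axes: x right, y down, z forward; pixel columns grow to the right and rows downward; lengths in m; the calibration is good to about 2 mm. A picture is of the moment at which its call begins: read the wrist's pose just before it. get_calibration takes no time and is no camera call.
A pose or a line that the arm cannot do raises robot.MotionError and nothing moves.
- robot.hand_in(): hands the job in, once; it reports no verdict.
The state is a dict: "t": time; "q": joint angles; "dq": joint speeds; "joint_torque": joint torques, N m; "ee_pos": TCP position; "ee_rot": TCP orientation; "wrist_force": force on the tool from outside, world axes, zero at the start; "ft_torque": the same for the moment, N m; "finger_gap": finger opening in m.
Only numpy, scipy, OpenCV 4.12 (cv2) and the standard library are available. Lean on these libraries where they do the work, as an engineer would, in place of code of your own. Each camera call takes 0.05 s, during which the arm holds its last target.

## Working session

There is one attempt and no reset: what is moved stays moved. The work goes in short steps, each a Python script; the robot and the scene stay as the last script left them, time stands still between calls to the robot, and variables do not carry over. Pictures are saved under pics/ and viewed, and the job is handed in when it is done.

```bash
mkdir -p pics; ls; python3 - <<'E'
from cell import robot
import cv2
s=robot.state();print(s)
for n in ["scene","top","wrist"]:
    c=robot.get_calibration(n);print(n,c)
    im=robot.get_image(n);cv2.imwrite(f"pics/{n}0.png",cv2.resize(im[:,:,::-1],(800,600),interpolation=cv2.INTER_CUBIC)); cv2.imwrite(f"pics/{n}0_raw.png",im[:,:,::-1])
E
```

```text
pics
{'t': 0.0, 'q': array([-1.33611824e+00,  8.79488771e-02,  1.37228221e+00,  1.14025023e-06,
        1.68362807e+00, -1.03100299e-01]), 'dq': array([-0.00109664, -0.00135032,  0.00068312,  0.00093007,  0.00036169,
       -0.00025681]), 'joint_torque': array([-1.60048054e-03, -3.51870918e+01, -3.13272858e+01, -4.18033424e-04,
        1.08867712e-02,  4.90392196e-06]), 'ee_pos': array([ 0.18213037, -0.51837482,  0.21032837]), 'ee_rot': array([-3.09466481e+00, -5.27682333e-01,  2.32110715e-04]), 'wrist_force': array([-0.25069529,  0.16817438, -0.26648365]), 'ft_torque': array([-0.03282066, -0.07074174, -0.03851657]), 'finger_gap': 0.08538131676377701}
scene {'fx': 358.8567038642084, 'fy': 358.8567038642084, 'cx': 253.371914691367, 'cy': 193.45450454487664, 'dist_coeffs': array([-0.0371566,  0.       ,  0.       ,  0.       ,  0.       ]), 'R': array([[-0.7621728 , -0.6472876 ,  0.01055406],
       [-0.32961657,  0.37398466, -0.8668843 ],
       [ 0.5571764 , -0.66419442, -0.49839766]]), 't': array([0.45030175, 0.18505816, 0.80620442])}
top {'fx': 431.7375265117443, 'fy': 431.73752651
[... 238 characters left out ...]
.70384276e-03, -2.01391512e-01],
       [ 2.01372897e-01, -2.86876991e-03, -9.79510453e-01]]), 't': array([0.09363024, 0.51725035, 1.34285273])}
wrist {'fx': 327.41549607092446, 'fy': 327.41549607092446, 'cx': 254.02405304904352, 'cy': 190.71185360379366, 'dist_coeffs': array([-0.07826931,  0.        ,  0.        ,  0.        ,  0.        ]), 'T_tool_cam': array([[ 3.06731799e-04, -9.59388945e-01, -2.82086437e-01,
         7.31992493e-02],
       [ 9.99999918e-01,  3.68948617e-04, -1.67443185e-04,
        -6.69785496e-04],
       [ 2.64718541e-04, -2.82086362e-01,  9.59388980e-01,
        -1.61606912e-01],
       [ 0.00000000e+00,  0.00000000e+00,  0.00000000e+00,
         1.00000000e+00]])}
```

View pics/top0.png

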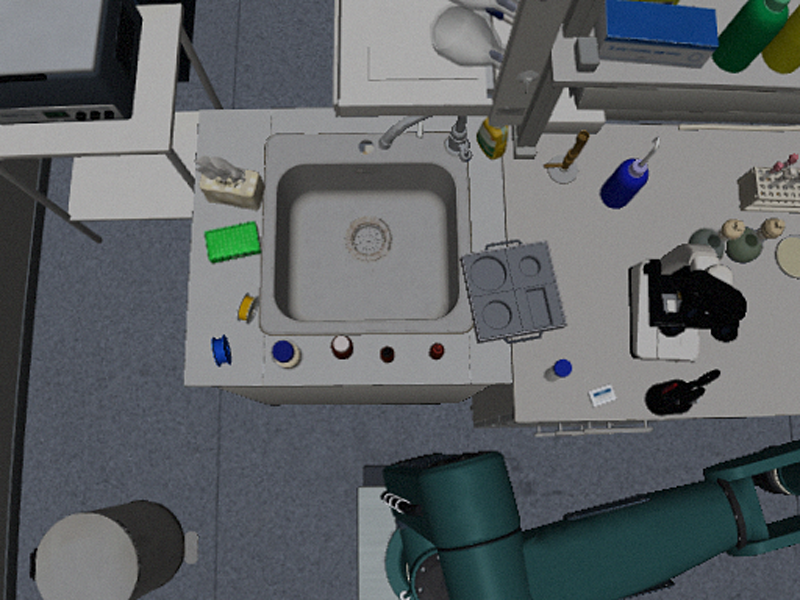

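View pics/scene0.png

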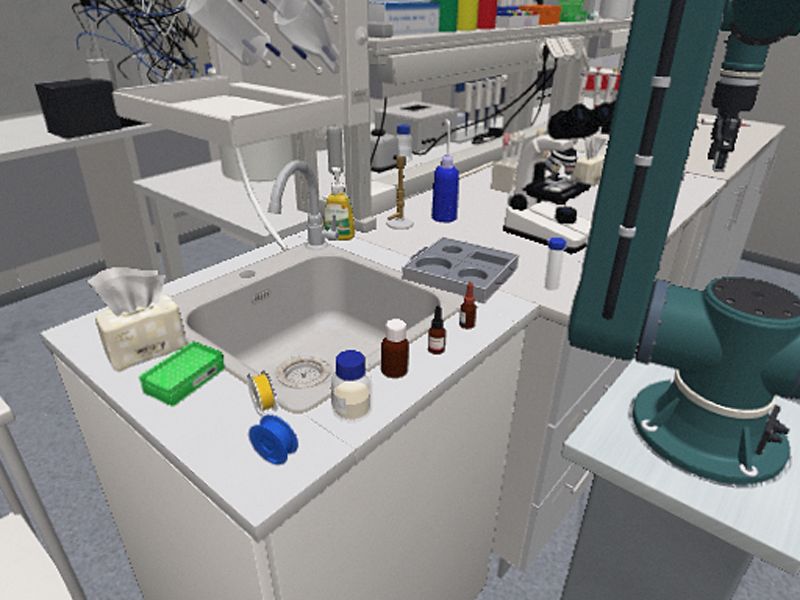

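View pics/wrist0.png

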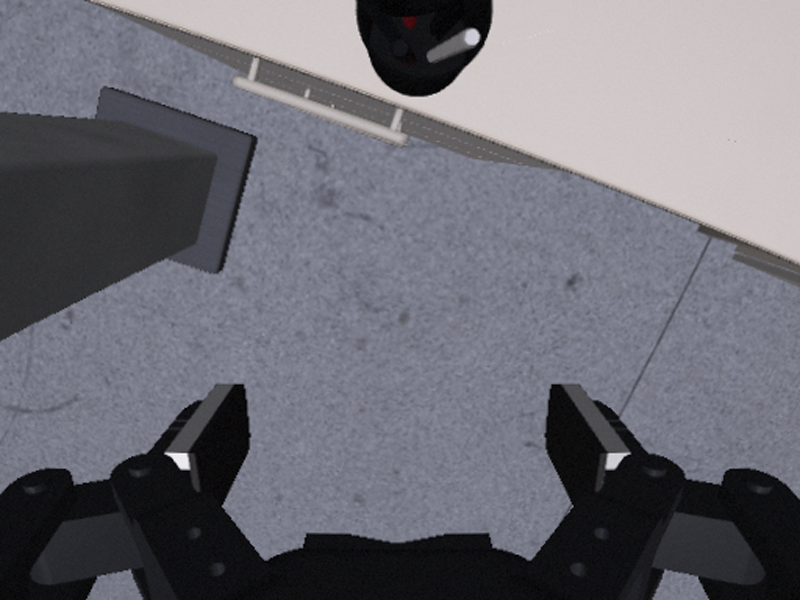

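```bash
python3 - <<'E'
import cv2
im=cv2.imread("pics/top0_raw.png")
def crop(im,x0,x1,y0,y1,k,n):
    c=cv2.resize(im[y0:y1,x0:x1],None,fx=k,fy=k,interpolation=cv2.INTER_CUBIC)
    for x in range((x0+9)//10*10,x1,10): cv2.line(c,((x-x0)*k,0),((x-x0)*k,6),(0,0,255),1); cv2.putText(c,str(x),((x-x0)*k,16),0,.35,(0,0,255))
    for y in range((y0+9)//10*10,y1,10): cv2.line(c,(0,(y-y0)*k),(6,(y-y0)*k),(0,0,255),1); cv2.putText(c,str(y),(8,(y-y0)*k),0,.35,(0,0,255))
    cv2.imwrite("pics/"+n,c)
crop(im,290,380,150,245,6,"c1.png")
crop(im,125,215,180,245,8,"c2.png")
crop(im,205,295,200,245,8,"c3.png")
im=cv2.imread("pics/scene0_raw.png")
crop(im,150,240,195,305,5,"c4.png")
crop(im,235,370,140,230,5,"c5.png")
E
```

```text
(no output)
```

View pics/c1.png

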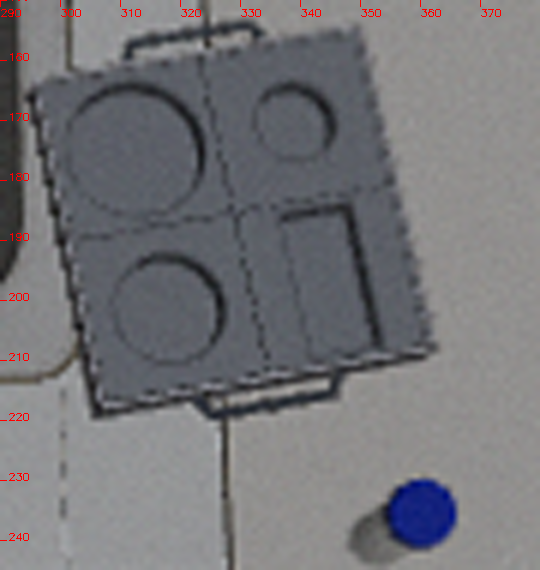

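View pics/c2.png

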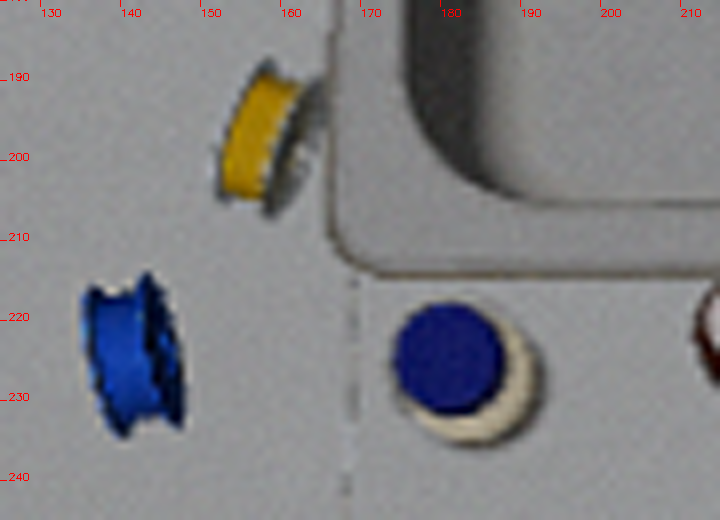

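View pics/c3.png

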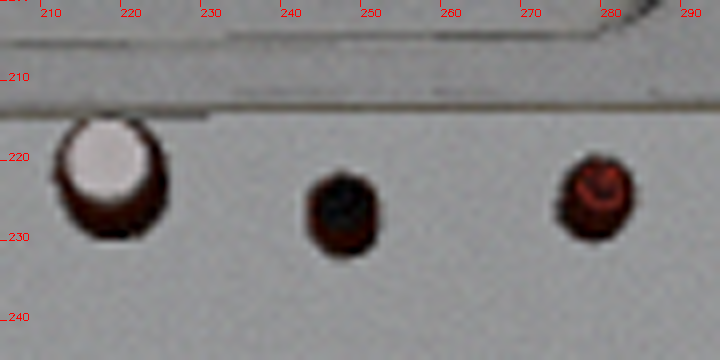

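View pics/c4.png

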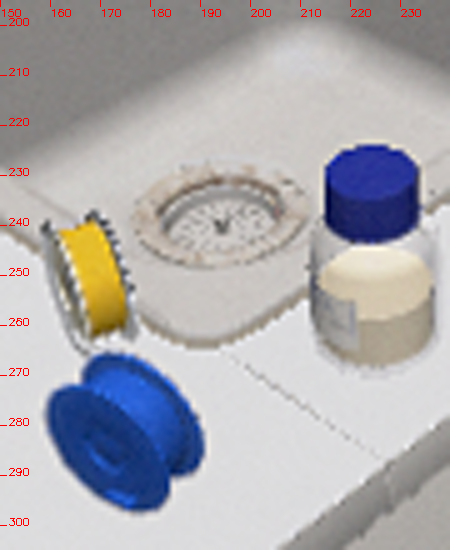

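View pics/c5.png

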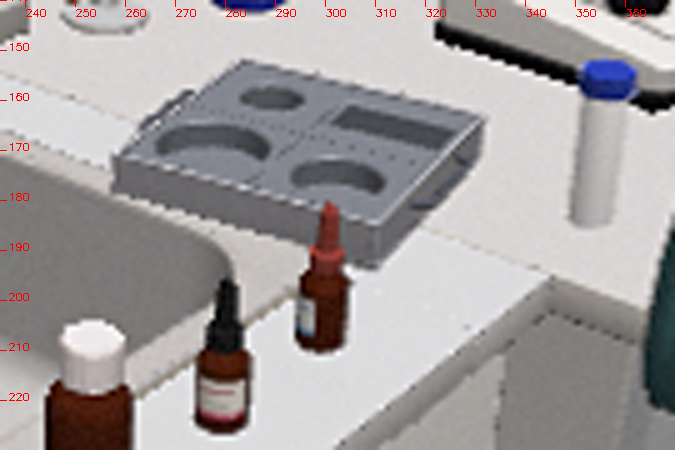

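```bash
cat > h.py <<'E'
from cell import robot
import cv2, numpy as np
from scipy.spatial.transform import Rotation as R
def cam(name,ee=None):
    c=robot.get_calibration(name)
    K=np.array([[c['fx'],0,c['cx']],[0,c['fy'],c['cy']],[0,0,1.]]);D=np.array(c['dist_coeffs'])
    if 'R' in c: return K,D,np.array(c['R']),np.array(c['t'])
    T=np.eye(4);T[:3,:3]=R.from_rotvec(ee[1]).as_matrix();T[:3,3]=ee[0]
    M=np.linalg.inv(T@np.array(c['T_tool_cam']));return K,D,M[:3,:3],M[:3,3]
def pix2w(c,px,z):
    K,D,Rm,t=c
    px=np.array(px,float).reshape(-1,1,2)
    n=cv2.undistortPoints(px,K,D)[:,0];d=np.c_[n,np.ones(len(n))]@Rm
    C=-Rm.T@t; s=(np.asarray(z)-C[2])/d[:,2]
    return C+s[:,None]*d
def proj(c,P):
    K,D,Rm,t=c
    return cv2.projectPoints(np.array(P,float).reshape(-1,3),cv2.Rodrigues(Rm)[0],t,K,D)[0][:,0]
def crop(im,x0,x1,y0,y1,k,n):
    c=cv2.resize(np.ascontiguousarray(im[y0:y1,x0:x1]),None,fx=k,fy=k,interpolation=cv2.INTER_CUBIC)
    for x in range((x0+9)//10*10,x1,10): cv2.line(c,((x-x0)*k,0),((x-x0)*k,6),(0,0,255),1); cv2.putText(c,str(x),((x-x0)*k,16),0,.35,(0,0,255))
    for y in range((y0+9)//10*10,y1,10): cv2.line(c,(0,(y-y0)*k),(6,(y-y0)*k),(0,0,255),1); cv2.putText(c,str(y),(8,(y-y0)*k),0,.35,(0,0,255))
    cv2.imwrite("pics/"+n,c)
def snap(name,tag,full=True):
    s=robot.state(); im=robot.get_image(name)[:,:,::-1].copy()
    cv2.imwrite(f"pics/{tag}_raw.png",im)
    if full: cv2.imwrite(f"pics/{tag}.png",cv2.resize(im,(800,600),interpolation=cv2.INTER_CUBIC))
    return s,im
E
python3 - <<'E'
from h import *
im=cv2.imread("pics/wrist0_raw.png"); im=np.clip(im.astype(float)*2,0,255).astype('uint8')
crop(im,90,420,230,384,2,"c6.png")
t=cam("top")
f=lambda p,o,k:[((a+.5)/k-.5+o[0],(b+.5)/k-.5+o[1]) for a,b in p]
o1=(290,150)
print("pockets L,M,S,slot",pix2w(t,f([(134.5,150.5),(167.5,309),(293,121.5),(331,283)],o1,6),[.032]*4).round(4))
print("slotcorners",pix2w(t,f([(280,218),(350,205),(382,348),(312,362)],o1,6),[.032]*4).round(4))
print("caddy corners",pix2w(t,f([(30,90),(358,30),(435,348),(97,412)],o1,6),[.034]*4).round(4))
print("tube",pix2w(t,f([(422,513)],o1,6),[.108]).round(4))
o2=(125,180)
print("reagent",pix2w(t,f([(450,358)],o2,8),[.095]).round(4))
print("spool yellow top of flanges",pix2w(t,f([(268,60),(218,200),(243,130),(300,130)],o2,8),[.05]*4).round(4))
o3=(205,200)
print("amber,drA,drB",pix2w(t,f([(108,158),(343,205),(600,186)],o3,8),[.091,.089,.085]).round(4))
s=cam("scene")
print("scene reagent, amber, tube caps",pix2w(s,f([(371,174)],(150,195),5)+f([(92,340),(608,72)],(235,140),5),[.095,.091,.108]).round(4))
print("scene pockets L M S slot",pix2w(s,f([(213,140),(338,176),(272,98),(393,126)],(235,140),5),[.032]*4).round(4))
E
```

```text
pockets L,M,S,slot [[ 0.5915 -0.1224  0.032 ]
 [ 0.5019 -0.1369  0.032 ]
 [ 0.6074 -0.2118  0.032 ]
 [ 0.5155 -0.228   0.032 ]]
slotcorners [[ 0.5524 -0.2016  0.032 ]
 [ 0.5594 -0.2411  0.032 ]
 [ 0.479  -0.2542  0.032 ]
 [ 0.4717 -0.2151  0.032 ]]
caddy corners [[ 0.6261 -0.0653  0.034 ]
 [ 0.6597 -0.2511  0.034 ]
 [ 0.4783 -0.2831  0.034 ]
 [ 0.4452 -0.0959  0.034 ]]
tube [[ 0.3799 -0.2512  0.108 ]]
reagent [[0.4209 0.3001 0.095 ]]
spool yellow top of flanges [[0.5503 0.3844 0.05  ]
 [0.4923 0.403  0.05  ]
 [0.5212 0.3937 0.05  ]
 [0.5209 0.3704 0.05  ]]
amber,drA,drB [[ 0.4361  0.1848  0.091 ]
 [ 0.4171  0.0936  0.089 ]
 [ 0.4241 -0.0066  0.085 ]]
scene reagent, amber, tube caps [[ 0.4181  0.3054  0.095 ]
 [ 0.4323  0.1895  0.091 ]
 [ 0.376  -0.2449  0.108 ]]
scene pockets L M S slot [[ 0.5953 -0.1287  0.032 ]
 [ 0.5022 -0.1398  0.032 ]
 [ 0.6052 -0.211   0.032 ]
 [ 0.5161 -0.2287  0.032 ]]
```

View pics/c6.png

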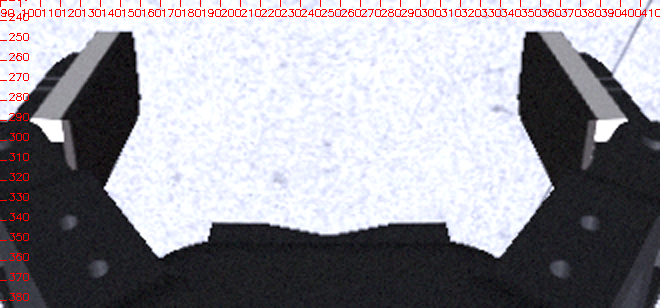

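```bash
python3 - <<'E'
from h import *
im=cv2.imread("pics/scene0_raw.png")
s=robot.state();print(s['t'])
M=R.from_rotvec(s['ee_rot']).as_matrix()
P=[s['ee_pos']+M@np.array(v) for v in [(0,0,0),(0,0,.011),(0,.05,-.002),(0,-.05,-.002),(0,.05,-.033),(0,-.05,-.033)]]
p=proj(cam("scene"),P);print(p.round(1))
crop(im,430,512,30,130,6,"c7.png")
c=cv2.imread("pics/c7.png")
for i,(u,v) in enumerate(p): cv2.circle(c,(int((u-430+.5)*6),int((v-30+.5)*6)),4,[(0,255,0),(255,255,0),(0,0,255),(0,0,255),(255,0,255),(255,0,255)][i],1)
cv2.imwrite("pics/c7.png",c)
E
```

```text
0.15
[[453.7 115.9]
 [452.8 119.1]
 [452.4 111.1]
 [455.5 119.8]
 [454.9 101.9]
 [458.3 110.1]]
```

View pics/c7.png

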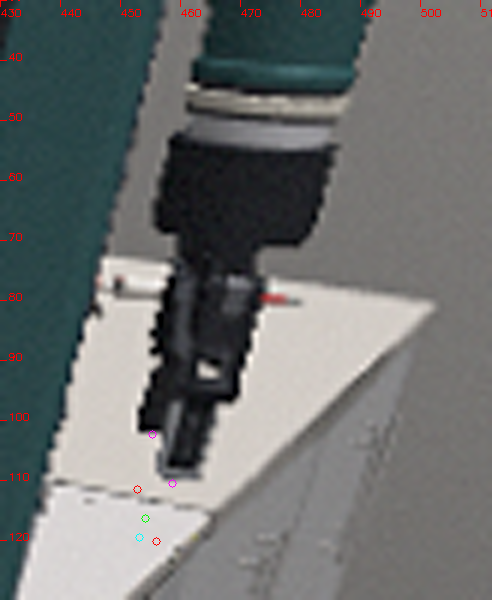

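```bash
cat >> h.py <<'E'
def ori(phi):
    y=np.array([np.cos(phi),np.sin(phi),0]);z=np.array([0,0,-1.]);x=np.cross(y,z)
    return R.from_matrix(np.c_[x,y,z]).as_rotvec()
E
python3 - <<'E'
from h import *
t=cam("top")
print("card",pix2w(t,[(602*.64,395*.64)],[0.]).round(3), "edges",pix2w(t,[(500*.64,384*.64),(530*.64,417*.64)],[0.,0]).round(3))
for nm,p in dict(touch=(.41,-.335,.15),re=(.42,.303,.2),am=(.435,.187,.2),tube=(.378,-.248,.2),sp=(.52,.382,.2),L=(.593,-.125,.2),S=(.606,-.211,.3),slot=(.516,-.228,.2)).items():
    for ph in (0,np.pi/2,np.pi,-np.pi/2):
        q=robot.ik(p,ori(ph)); print(nm,round(ph,2),None if q is None else np.round(q,2))
E
```

```text
card [[ 0.331 -0.361  0.   ]] edges [[ 0.358 -0.145  0.   ]
 [ 0.288 -0.205  0.   ]]
touch 0 [-0.79  0.06  1.52  0.    1.56 -0.79]
touch 1.57 [-0.79  0.06  1.52  0.    1.56 -2.36]
touch 3.14 [-0.79  0.06  1.52  0.    1.56  2.35]
touch -1.57 [-0.79  0.06  1.52 -0.    1.56  0.78]
re 0 [ 0.52  0.02  1.47 -0.    1.66  0.52]
re 1.57 [ 0.52  0.02  1.47 -0.    1.66 -1.06]
re 3.14 None
re -1.57 [ 0.52  0.02  1.47 -0.    1.66  2.09]
am 0 [ 0.29 -0.08  1.56 -0.    1.66  0.29]
am 1.57 [ 0.29 -0.08  1.56 -0.    1.66 -1.28]
am 3.14 None
am -1.57 [ 0.29 -0.08  1.56 -0.    1.66  1.86]
tube 0 [-0.71 -0.13  1.61 -0.    1.67 -0.71]
tube 1.57 [-0.71 -0.13  1.61  0.    1.67 -2.28]
tube 3.14 [-0.71 -0.13  1.61  0.    1.67  2.44]
tube -1.57 [-0.71 -0.13  1.61 -0.    1.67  0.86]
sp 0 [ 0.55  0.3   1.14 -0.    1.7   0.55]
sp 1.57 [ 0.55  0.3   1.14 -0.    1.7  -1.03]
sp 3.14 None
sp -1.57 [ 0.55  0.3   1.14 -0.    1.7   2.12]
L 0 [-0.3   0.21  1.25 -0.    1.68 -0.3 ]
L 1.57 [-0.3   0.21  1.25  0.    1.68 -1.87]
L 3.14 None
L -1.57 [-0.3   0.21  1.25 -0.    1.68  1.27]
S 0 [-0.42  0.3   0.95 -0.    1.89 -0.42]
S 1.57 [-0.42  0.3   0.95  0.    1.89 -1.99]
S 3.14 None
S -1.57 [-0.42  0.3   0.95 -0.    1.89  1.15]
slot 0 [-0.52  0.12  1.36 -0.    1.66 -0.52]
slot 1.57 [-0.52  0.12  1.36  0.    1.66 -2.09]
slot 3.14 None
slot -1.57 [-0.52  0.12  1.36 -0.    1.66  1.05]
```

```bash
python3 - <<'E'
from h import *
p=robot.state()['ee_pos']
robot.move_straight([p[0],p[1],.30],rate=.3)
robot.move_ptp([.41,-.335,.28],ori(0)); print(robot.state()['t'])
robot.move_straight([.41,-.335,.07],rate=.25); print(robot.state()['t'])
snap("wrist","w1"); 
hit=robot.move_straight([.41,-.335,.02],rate=.05,until_force=5); s=robot.state(); print(hit,s['t'],s['ee_pos'],s['wrist_force'])
if not hit:
    snap("wrist","w2");snap("scene","s2")
E
```

```text
1.7167
2.7083
False 3.9083 [ 0.41028425 -0.33530375  0.02046901] [-0.25069171 -0.04305451  0.51938978]
```

```bash
ls pics | tail -8
```

```text
top0.png
top0_raw.png
w1.png
w1_raw.png
w2.png
w2_raw.png
wrist0.png
wrist0_raw.png
```

View pics/w2.png

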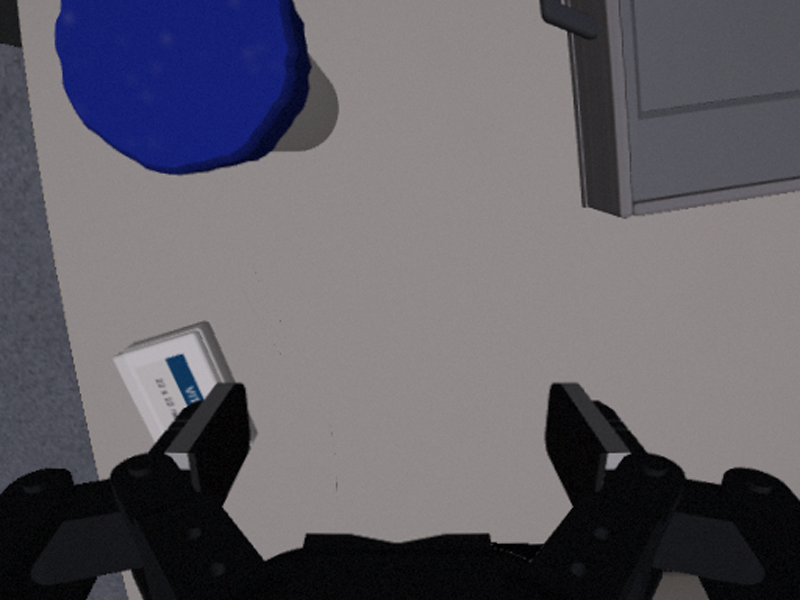

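```bash
python3 - <<'E'
from h import *
im=cv2.imread("pics/s2_raw.png")
crop(im,320,420,110,210,6,"c8.png")
c=cv2.imread("pics/c8.png")
p=proj(cam("scene"),[(.41,-.335,.02),(.35,-.335,0),(.47,-.335,0)]);print(p)
for u,v in p: cv2.circle(c,(int((u-320+.5)*6),int((v-110+.5)*6)),4,(0,0,255),1)
cv2.imwrite("pics/c8.png",c)
E
```

```text
[[355.14990067 166.86525357]
 [370.30823502 177.21807927]
 [339.06987772 167.05993429]]
```

View pics/c8.png

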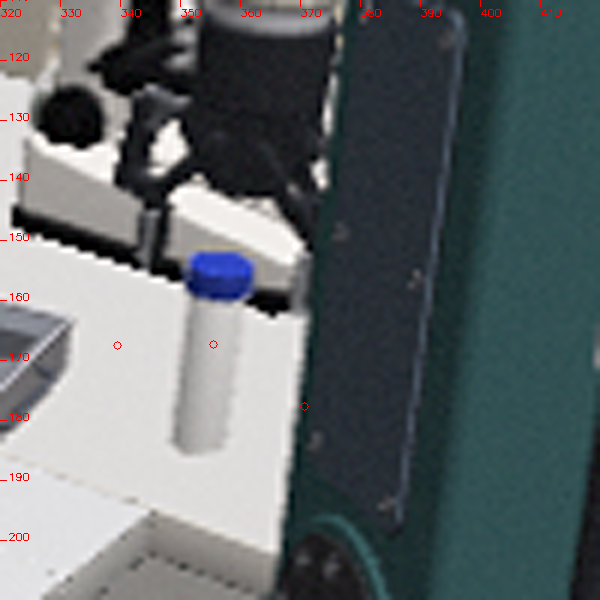

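```bash
python3 - <<'E'
from h import *
robot.move_straight([.435,-.34,.02],rate=.15)
robot.move_straight([.435,-.34,-.02],rate=.1,until_force=5)
hit=robot.move_straight([.435,-.34,-.055],rate=.03,until_force=4); s=robot.state(); print(hit,s['t'],s['ee_pos'],s['wrist_force'])
E
```

```text
True 5.4833 [ 0.43517712 -0.34011479 -0.03292497] [0.64447932 0.02673378 3.58296365]
```

```bash
python3 - <<'E'
from h import *
robot.move_straight([.435,-.34,.22],rate=.35)
robot.move_ptp([.42,.302,.20],ori(0))
s,im=snap("wrist","w3"); print(s['t'],s['ee_pos'])
c=cam("wrist",(s['ee_pos'],s['ee_rot']))
print(proj(c,[(.4209,.3001,.095),(.4181,.3054,.095)]).round(1))
E
```

```text
8.65 [0.42054344 0.30134243 0.19996461]
[[253.  185.9]
 [249.7 179.8]]
```

View pics/w3.png

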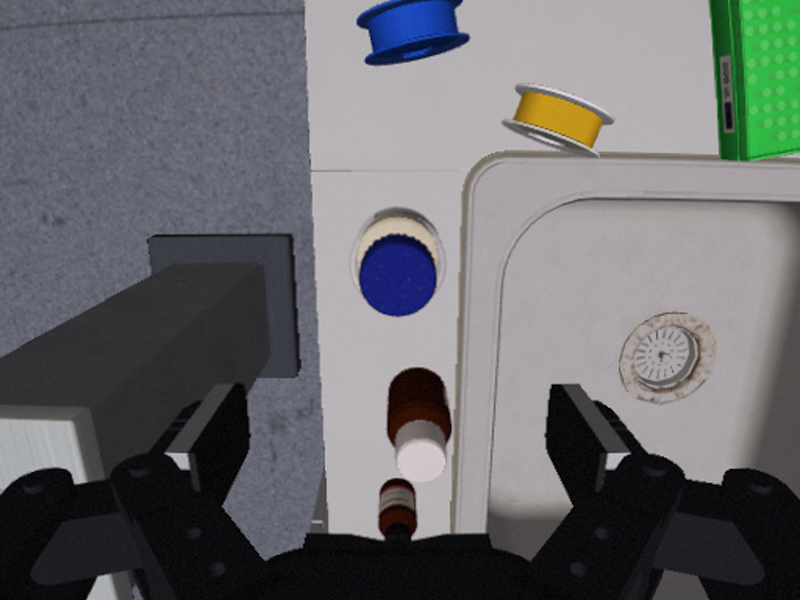

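```bash
python3 - <<'E'
from h import *
s=robot.state()
c=cam("wrist",(s['ee_pos'],s['ee_rot']))
k=.64
print("re,am",pix2w(c,[(398*k-.2,275*k-.2),(420*k-.2,453*k-.2)],[.095,.091]).round(4))
im=cv2.imread("pics/w3_raw.png")
crop(im,300,420,40,115,6,"c9.png")
def spool(p,a):
    ex=np.array([np.cos(a),np.sin(a),0]);ey=np.array([-np.sin(a),np.cos(a),0]);t=np.linspace(0,2*np.pi,60)
    return [np.array(p+[0.032])+ex*.032*np.cos(t)[:,None]+np.array([0,0,.032])*np.sin(t)[:,None]+s_*.012*ey for s_ in(-1,1)]
v=cv2.imread("pics/c9.png")
tc=cam("top");crop(cv2.imread("pics/top0_raw.png"),145,175,180,215,14,"c10.png");w=cv2.imread("pics/c10.png")
for P in spool([.5195,.379],-.31):
    p=proj(c,P); cv2.polylines(v,[((p-[300,40]+.5)*6).astype(int)],True,(0,0,255),1)
    p=proj(tc,P); cv2.polylines(w,[((p-[145,180]+.5)*14).astype(int)],True,(0,0,255),1)
cv2.imwrite("pics/c9.png",v);cv2.imwrite("pics/c10.png",w)
E
```

```text
re,am [[0.4222 0.3088 0.095 ]
 [0.4356 0.1961 0.091 ]]
```

View pics/c9.png

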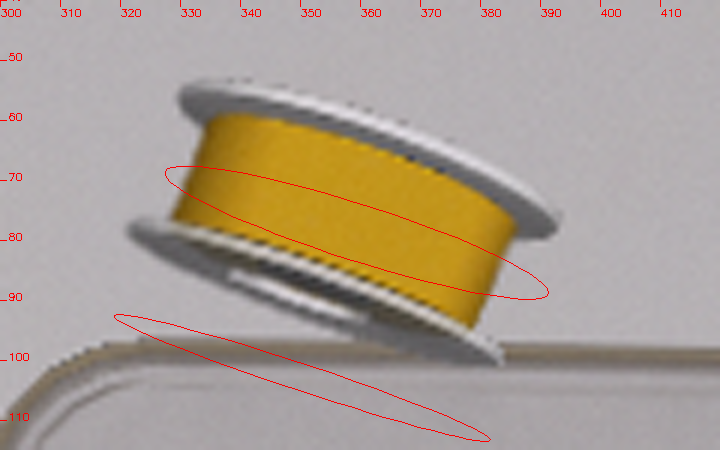

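View pics/c10.png

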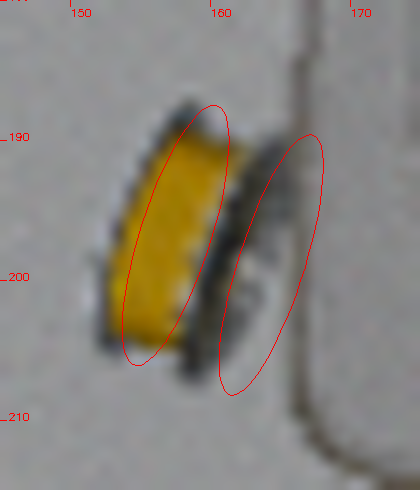

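```bash
python3 - <<'E'
from h import *
robot.move_straight([.4215,.3065,.09],rate=.2)
s,im=snap("wrist","w4"); print(s['t'],s['ee_pos'])
c=cam("wrist",(s['ee_pos'],s['ee_rot']))
for y in(.300,.309): 
    t=np.linspace(0,6.28,40); P=np.c_[.4215+.019*np.cos(t),y+.019*np.sin(t),0*t+.095]
    im=cv2.polylines(im,[proj(c,P).astype(int)],True,(0,0,255) if y>.305 else (0,255,0),1)
cv2.imwrite("pics/w4b.png",cv2.resize(im,(800,600)))
# w2 check
c2=cam("wrist",(np.array([ 0.41028425,-0.33530375,0.02046901]),ori(0)))
print("caddy corner w2",pix2w(c2,[(628*.64,215*.64)],[.034]))
# top: what fingers look like
snap("top","t4",False)
E
```

```text
9.4 [0.42228867 0.30665421 0.09105006]
caddy corner w2 [[ 0.47911094 -0.28049849  0.034     ]]
```

View pics/w4b.png

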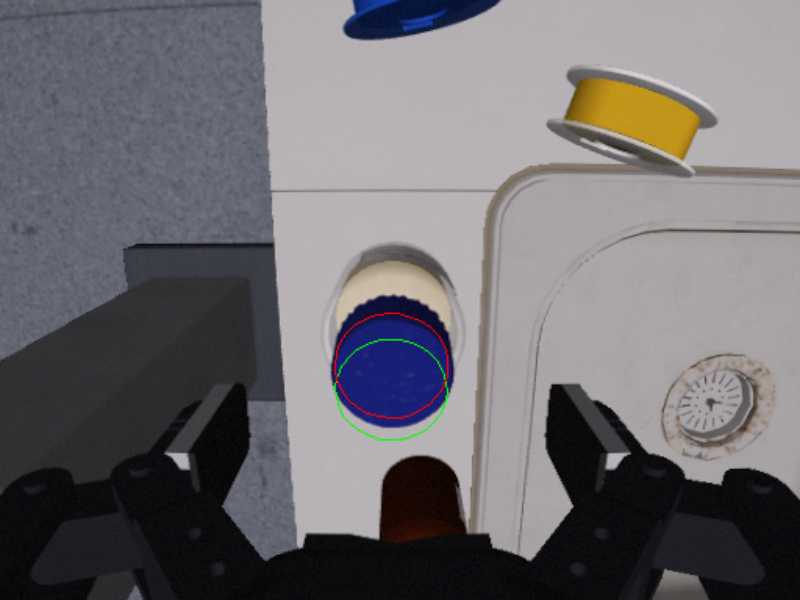

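```bash
python3 - <<'E'
from h import *
hit=robot.move_straight([.4222,.307,.010],rate=.15,until_force=8)
s=robot.state();print(hit,s['t'],s['ee_pos'],s['wrist_force'])
snap("wrist","w5")
if not hit:
    robot.command_gripper(0.0); s=robot.state();print(s['t'],s['finger_gap'],s['wrist_force'])
E
```

```text
False 10.1833 [0.42300183 0.30745224 0.01108578] [-0.1677407  -0.81320771  0.55359136]
10.6083 0.05699935650064926 [-1.00218958  1.00256223  6.48975873]
```

View pics/w5.png

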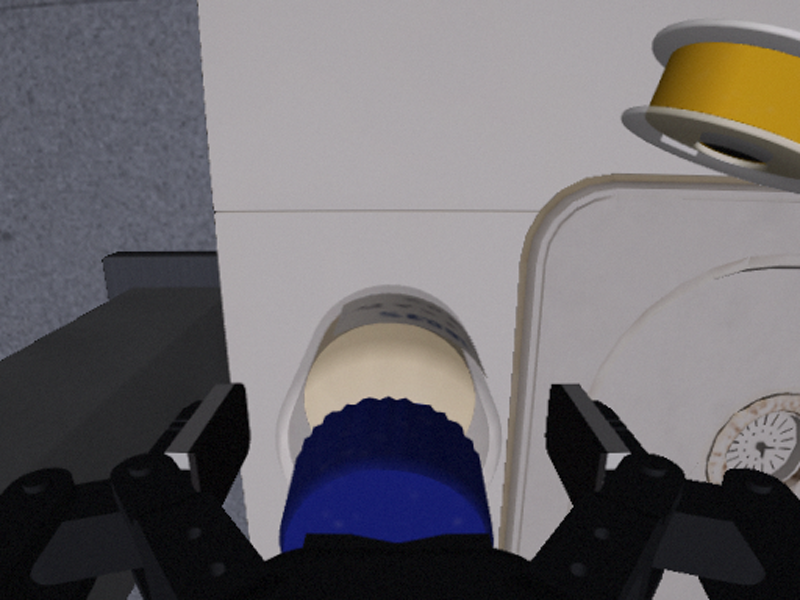

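```bash
python3 - <<'E'
from h import *
robot.move_straight([.423,.3075,.17],rate=.2)
s=robot.state();print(s['t'],s['finger_gap'],s['wrist_force'])
robot.move_ptp([.57,-.20,.18],ori(0))
s,im=snap("wrist","w6"); print(s['t'],s['ee_pos'],s['ee_rot'],s['finger_gap'])
snap("scene","s6")
E
```

```text
11.5583 0.057393212820690064 [ 0.38348098 -0.74153672 -2.62891445]
13.4667 [ 0.57025391 -0.1987621   0.18001904] [-2.21942981e+00 -2.22297467e+00 -7.78317405e-04] 0.05697942861496259
```

View pics/w6.png

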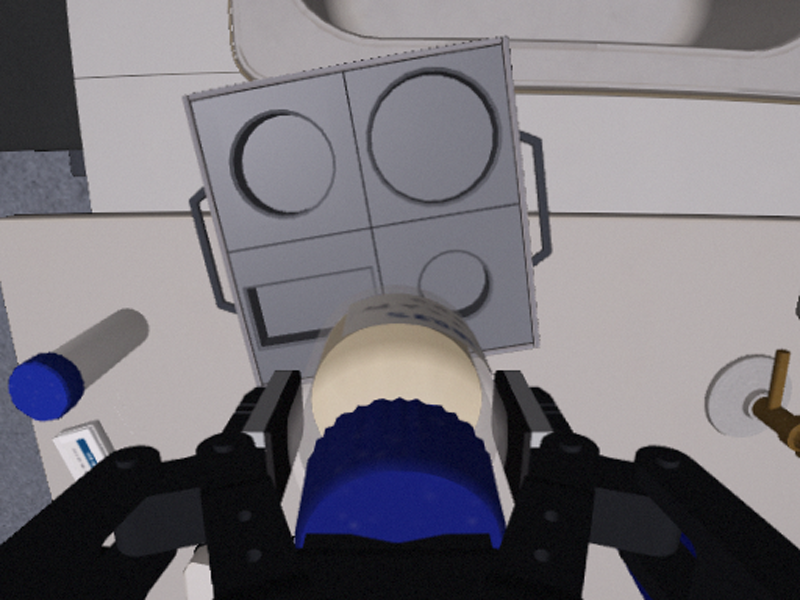

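View pics/s6.png

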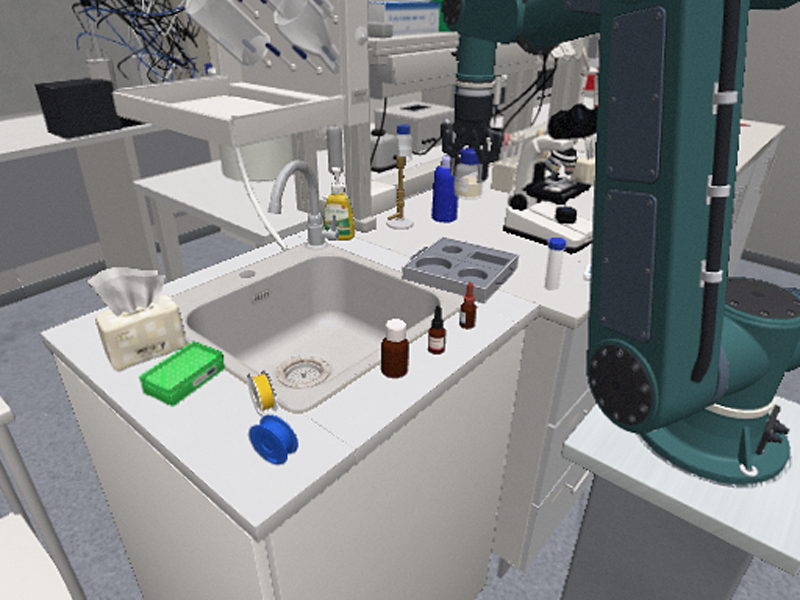

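```bash
python3 - <<'E'
from h import *
s=robot.state()
c=cam("wrist",(s['ee_pos'],s['ee_rot']));k=.64
P=pix2w(c,[(433.5*k,135*k),(285*k,163*k),(455*k,282*k),(371.5*k,227.5*k),(510*k,38*k),(186*k,97*k)],[.032]*4+[.034]*2);print("L M S seam corners",P.round(4))
d=P[0]-P[1];print(np.arctan2(d[1],d[0]),np.hypot(*d[:2]))
E
```

```text
L M S seam corners [[ 0.5927 -0.118   0.032 ]
 [ 0.5053 -0.1339  0.032 ]
 [ 0.608  -0.2064  0.032 ]
 [ 0.5561 -0.1723  0.032 ]
 [ 0.6344 -0.065   0.034 ]
 [ 0.4499 -0.0959  0.034 ]]
0.1796664911438425 0.08876806620184136
```

```bash
python3 - <<'E'
from h import *
robot.move_ptp([.5924,-.1211,.12],ori(0))
robot.move_straight([.5924,-.1211,.06],rate=.15)
print(robot.state()['t'],robot.state()['ee_pos']); snap("wrist","w7");snap("top","t7")
crop(cv2.imread("pics/t7_raw.png"),280,380,140,230,6,"t7c.png")
E
```

```text
14.6083 [ 0.59301267 -0.12196442  0.06109268]
```

View pics/w7.png

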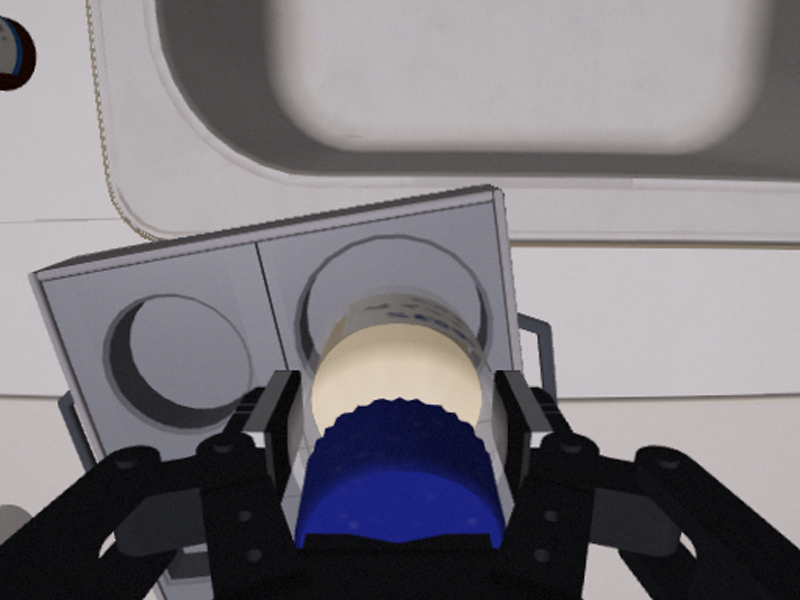

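View pics/t7c.png

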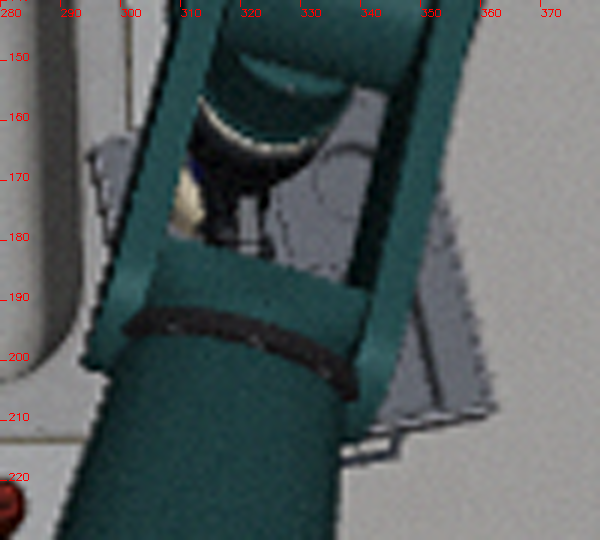

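```bash
python3 - <<'E'
from h import *
s=robot.state()
c=cam("wrist",(s['ee_pos'],s['ee_rot']));k=.64
P=pix2w(c,[(388*k,236*k),(296*k,318*k),(490*k,310*k),(104*k,357*k),(252*k,365*k),(177*k,294*k),(180*k,430*k)],.032);print(P.round(4))
E
```

```text
[[ 0.5917 -0.081   0.032 ]
 [ 0.5551 -0.1136  0.032 ]
 [ 0.6319 -0.1104  0.032 ]
 [ 0.4733 -0.1308  0.032 ]
 [ 0.5357 -0.1339  0.032 ]
 [ 0.5082 -0.1036  0.032 ]
 [ 0.5014 -0.1647  0.032 ]]
```

```bash
python3 - <<'E'
from h import *
robot.move_straight([.593,-.1195,.030],rate=.1,until_force=8)
hit=robot.move_straight([.593,-.1195,.012],rate=.03,until_force=3.0)
s=robot.state();print(hit,s['t'],s['ee_pos'],s['wrist_force'])
snap("wrist","w8")
E
```

```text
True 15.5333 [ 0.59403845 -0.11974671  0.02369416] [0.14099449 0.87319711 3.92917512]
```

View pics/w8.png

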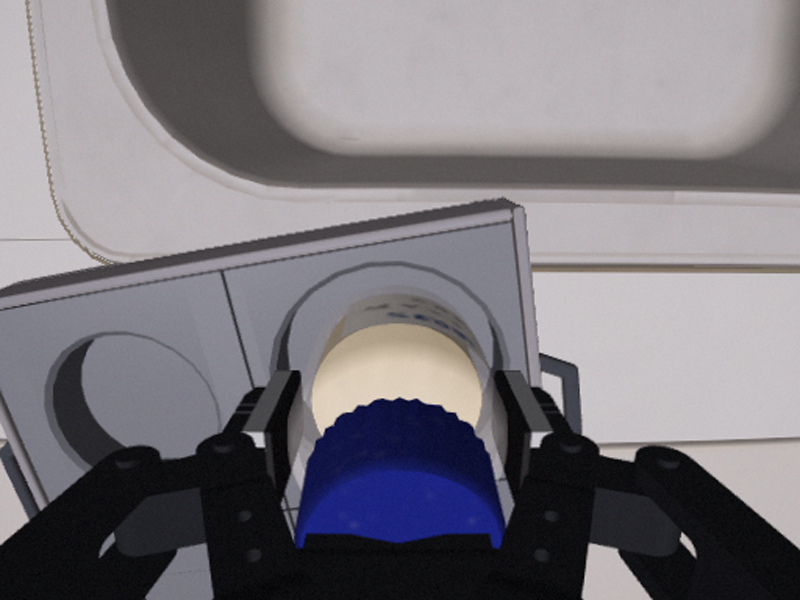

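```bash
python3 - <<'E'
from h import *
robot.command_gripper(.08)
p=robot.state()['ee_pos']
robot.move_straight([p[0],p[1],.19],rate=.25)
robot.move_ptp([.43,.191,.15],ori(-np.pi/2))
s,im=snap("wrist","w9"); print(s['t'],s['ee_pos'],s['ee_rot'])
snap("scene","s9")
crop(cv2.imread("pics/s9_raw.png"),235,370,130,230,5,"s9c.png")
E
```

```text
18.6333 [0.43008873 0.19072118 0.14961928] [ 3.14122591e+00 -1.66290882e-04 -8.21528786e-04]
```

View pics/w9.png

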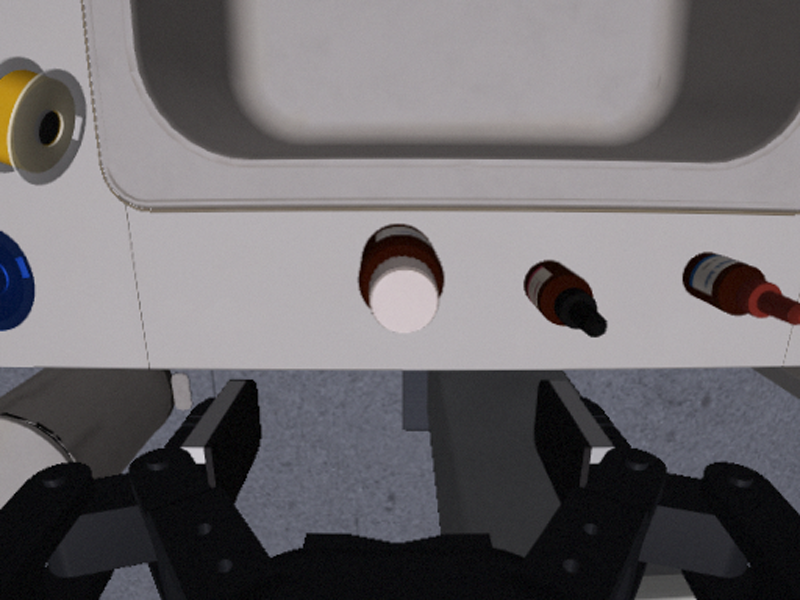

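View pics/s9c.png

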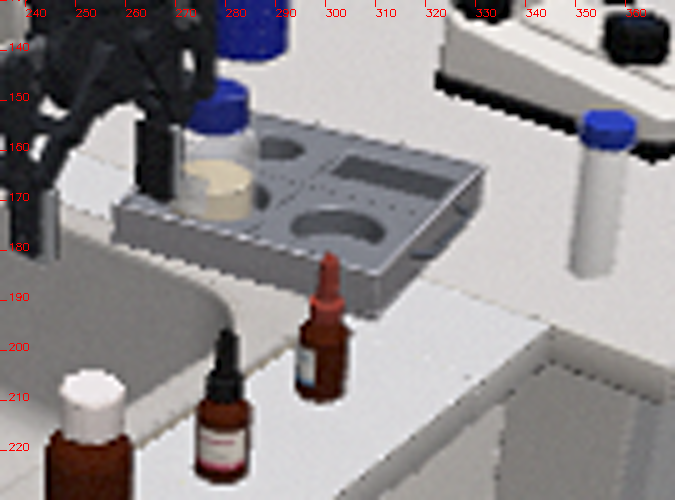

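```bash
python3 - <<'E'
from h import *
s=robot.state()
c=cam("wrist",(s['ee_pos'],s['ee_rot']));k=.64
print(pix2w(c,[(404*k-.2,297*k-.2)],.091).round(4))
robot.move_straight([.436,.190,.085],rate=.2)
s,im=snap("wrist","w10"); print(s['t'],s['ee_pos'])
E
```

```text
[[0.4389 0.1888 0.091 ]]
19.2083 [0.43602437 0.18981101 0.08501184]
```

View pics/w10.png

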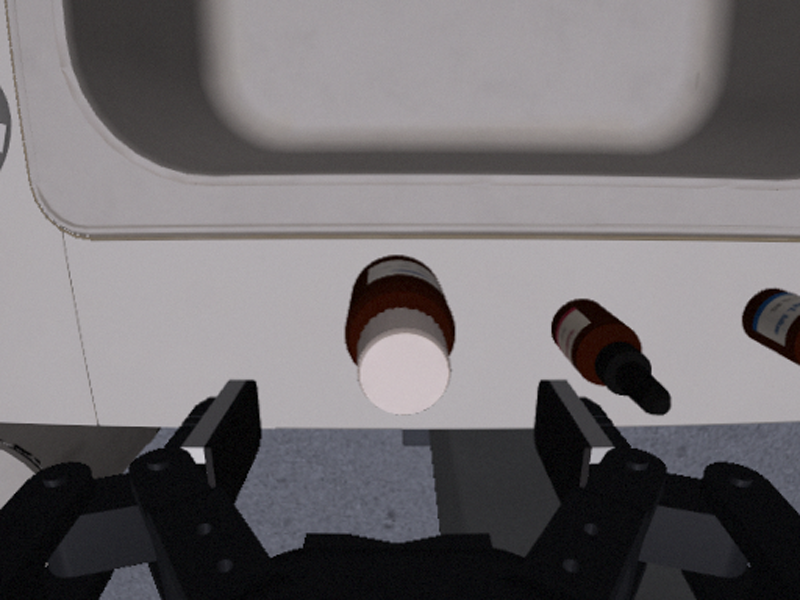

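```bash
python3 - <<'E'
from h import *
s=robot.state()
c=cam("wrist",(s['ee_pos'],s['ee_rot']));k=.64
P=pix2w(c,[(404*k-.2,372*k-.2)],.091)[0];print(P.round(4))
hit=robot.move_straight([P[0],P[1],.011],rate=.15,until_force=8)
s=robot.state();print(hit,s['t'],s['ee_pos'],s['wrist_force'])
if not hit:
    robot.command_gripper(0.0); s=robot.state();print(s['t'],s['finger_gap'],s['wrist_force'])
    p=s['ee_pos'];robot.move_straight([p[0],p[1],.18],rate=.25)
    s=robot.state();print(s['t'],s['finger_gap'],s['ee_pos'],s['wrist_force'])
    snap("wrist","w11")
E
```

```text
[0.438 0.189 0.091]
False 19.9 [0.4389986  0.18928971 0.01227554] [-0.31779151  0.06521392  0.22133867]
20.3333 0.04270474555184509 [ 0.02601554 -0.00674463  5.27001245]
21.1583 0.04270766338808176 [0.43813571 0.18906152 0.17778641] [ 0.43053705 -0.02962188 -2.52481404]
```

View pics/w11.png

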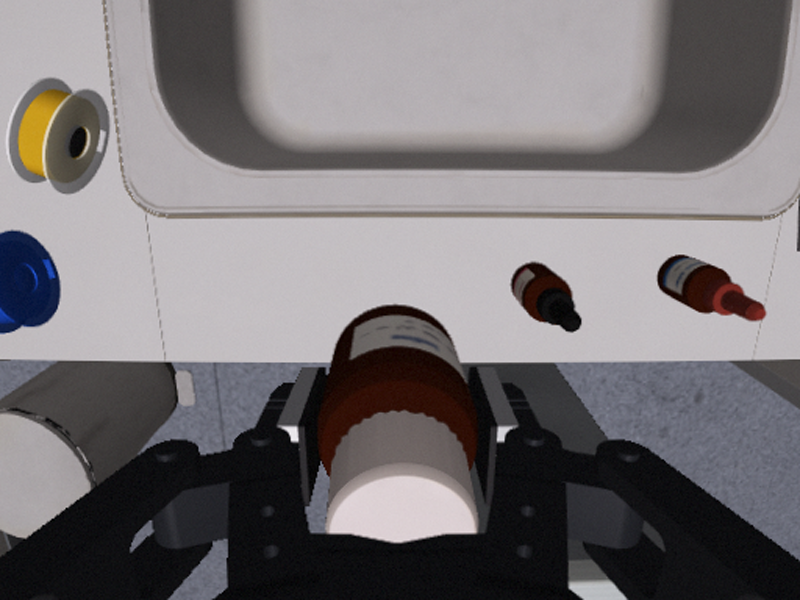

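```bash
python3 - <<'E'
from h import *
robot.move_ptp([.504,-.1345,.15],ori(-np.pi/2+.165))
robot.move_straight([.504,-.1345,.065],rate=.2)
s,_=snap("wrist","w12");print(s['t'],s['ee_pos'])
E
```

```text
23.0417 [ 0.50465859 -0.13391681  0.06577233]
```

View pics/w12.png

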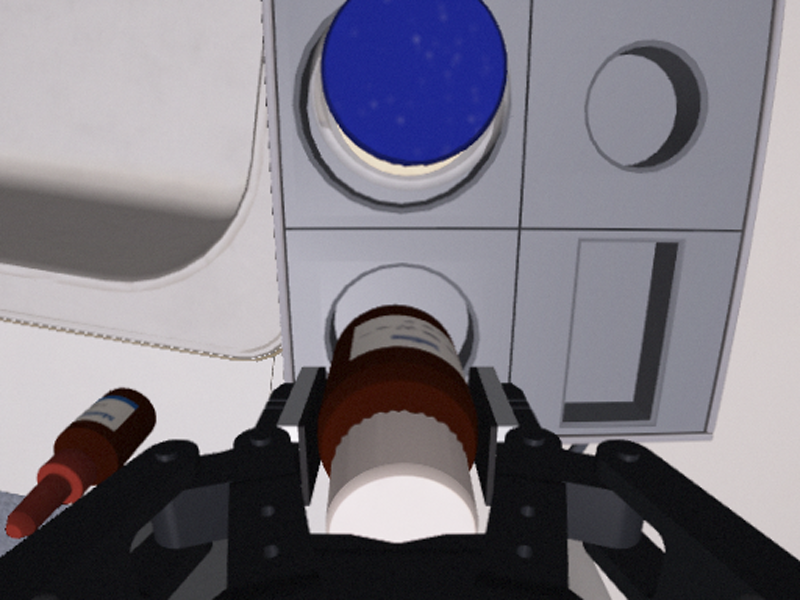

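```bash
python3 - <<'E'
from h import *
s=robot.state();p=s['ee_pos']
c=cam("wrist",(s['ee_pos'],s['ee_rot']));k=.64
names=["M top","M left","M right","seam","S left","S right","S top","S bot","slot TL","TR","BR","BL"]
P=pix2w(c,np.array([(401,263),(327,325),(476,325),(519.5,230),(585,105),(707,105),(650,40),(645,172),(580,239),(684,239),(658,426),(564,421)])*k-.2,.032)
for n,q in zip(names,P): print(n,q[:2].round(4))
print("S",P[4:8].mean(0).round(4),"slot",P[8:].mean(0).round(4), np.arctan2(*(P[9]-P[10])[[1,0]]),np.arctan2(*(P[8]-P[11])[[1,0]]))
ex=np.array([np.cos(.165),np.sin(.165)]);ey=np.array([-ex[1],ex[0]])
print("M ctr",(P[0][:2]-.030*ex).round(4),((P[1]+P[2])[:2]/2).round(4),"from seam M",(P[3][:2]-.0455*ex+.0455*ey).round(4),"slot",(P[3][:2]-.0455*ex-.0455*ey).round(4),"S",(P[3][:2]+.0455*ex-.0455*ey).round(4))
E
```

```text
M top [ 0.5349 -0.1301]
M left [ 0.5045 -0.1047]
M right [ 0.5146 -0.1645]
seam [ 0.5555 -0.1732]
S left [ 0.605  -0.1869]
S right [ 0.6143 -0.2333]
S top [ 0.6318 -0.2053]
S bot [ 0.5857 -0.2161]
slot TL [ 0.5561 -0.1976]
TR [ 0.5635 -0.2395]
BR [ 0.4813 -0.2552]
BL [ 0.4774 -0.2121]
S [ 0.6092 -0.2104  0.032 ] slot [ 0.5196 -0.2261  0.032 ] 0.18840366405564035 0.18179995012322164
M ctr [ 0.5053 -0.135 ] [ 0.5096 -0.1346] from seam M [ 0.5031 -0.1358] slot [ 0.5181 -0.2255] S [ 0.6078 -0.2106]
```

```bash
python3 - <<'E'
from h import *
robot.move_straight([.5045,-.1352,.031],rate=.1,until_force=8)
hit=robot.move_straight([.5045,-.1352,.014],rate=.03,until_force=2.5)
s=robot.state();print(hit,s['t'],s['ee_pos'],s['wrist_force'])
if hit and s['ee_pos'][2]<.028:
    robot.command_gripper(.065)
    p=robot.state()['ee_pos']
    robot.move_straight([p[0],p[1],.13],rate=.25)
    s,_=snap("wrist","w13");print(s['t'])
E
```

```text
True 23.95 [ 0.50560623 -0.1356008   0.02470774] [1.19560846 1.01984335 3.66022699]
24.875
```

View pics/w13.png

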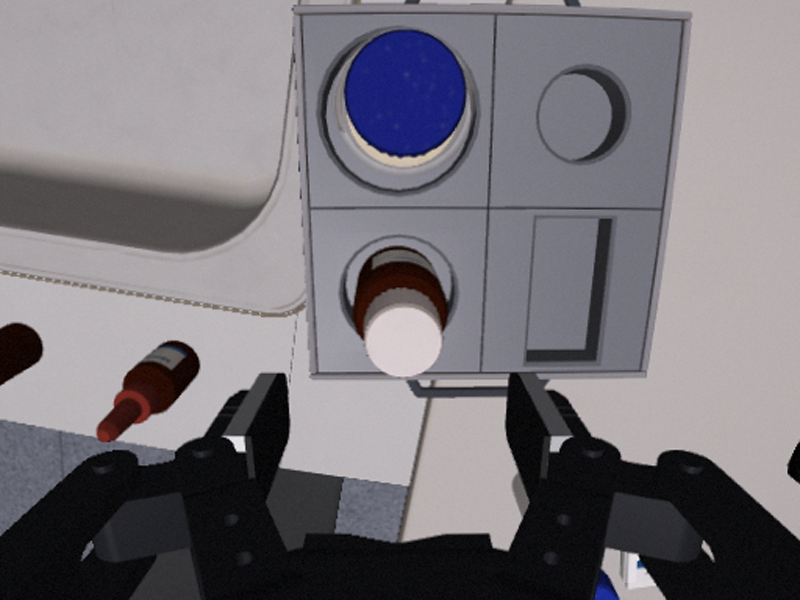

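```bash
python3 - <<'E'
from h import *
p=robot.state()['ee_pos']
robot.move_straight([p[0],p[1],.18],rate=.3)
robot.move_ptp([.379,-.25,.16],ori(0))
s,_=snap("wrist","w14");print(s['t'],s['ee_pos'],s['ee_rot'])
E
```

```text
26.775 [ 0.37882073 -0.24958986  0.15914717] [-2.22047438e+00 -2.22009301e+00 -6.12989894e-05]
```

View pics/w14.png

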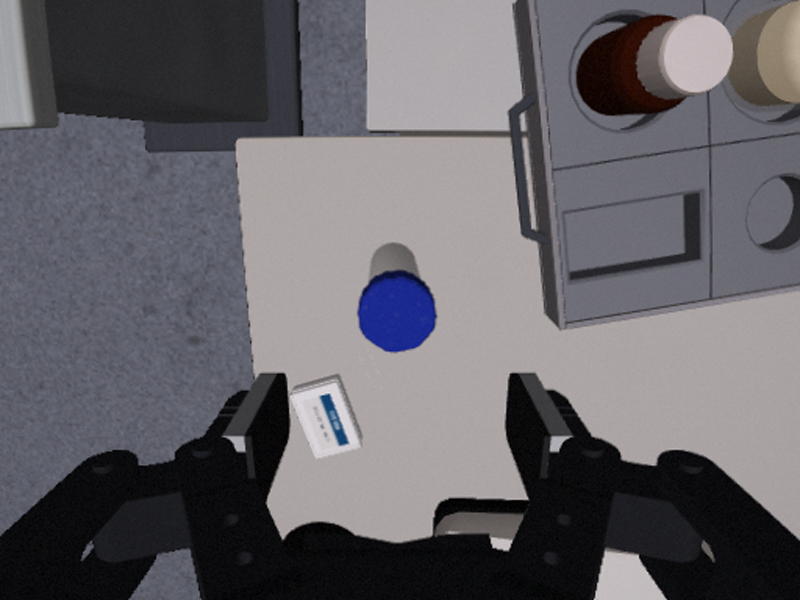

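```bash
python3 - <<'E'
from h import *
s=robot.state()
c=cam("wrist",(s['ee_pos'],s['ee_rot']));k=.64
P=pix2w(c,[(397*k-.2,312*k-.2)],.108)[0];print(P.round(4))
robot.move_straight([P[0],P[1],.10],rate=.15)
s,_=snap("wrist","w15");print(s['t'],s['ee_pos'])
E
```

```text
[ 0.38   -0.2456  0.108 ]
27.375 [ 0.38025498 -0.24562302  0.10038059]
```

View pics/w15.png

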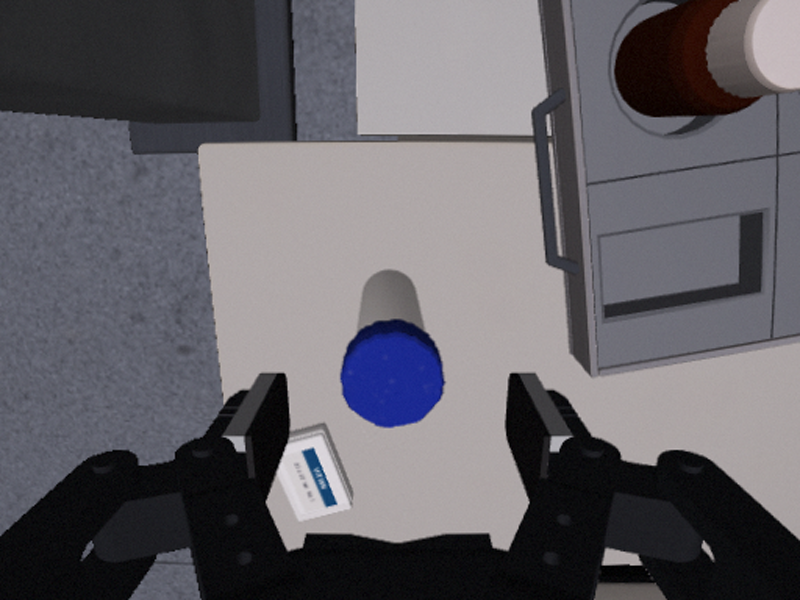

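```bash
python3 - <<'E'
from h import *
s=robot.state()
c=cam("wrist",(s['ee_pos'],s['ee_rot']));k=.64
P=pix2w(c,[(392.5*k-.2,376*k-.2)],.108)[0];print(P.round(4))
hit=robot.move_straight([P[0],P[1],.063],rate=.1,until_force=5)
s=robot.state();print(hit,s['t'],s['ee_pos'],s['wrist_force'])
robot.command_gripper(0.0); s=robot.state();print(s['t'],s['finger_gap'],s['wrist_force'],s['ee_pos'])
p=s['ee_pos'];robot.move_straight([p[0],p[1],.25],rate=.25)
s,_=snap("wrist","w16");print(s['t'],s['finger_gap'],s['ee_pos'],s['wrist_force'])
E
```

```text
[ 0.3802 -0.2454  0.108 ]
False 27.9417 [ 0.38040941 -0.24568358  0.06342863] [-0.15418731  0.39121541 -0.02152026]
28.3333 0.033648051312609624 [-1.03143103 -0.05729661  5.23271735] [ 0.3808195  -0.24606902  0.06426844]
29.2333 0.03369647848889268 [ 0.38017774 -0.24549954  0.2479119 ] [-0.75843912  0.40084202 -0.41497184]
```

View pics/w16.png

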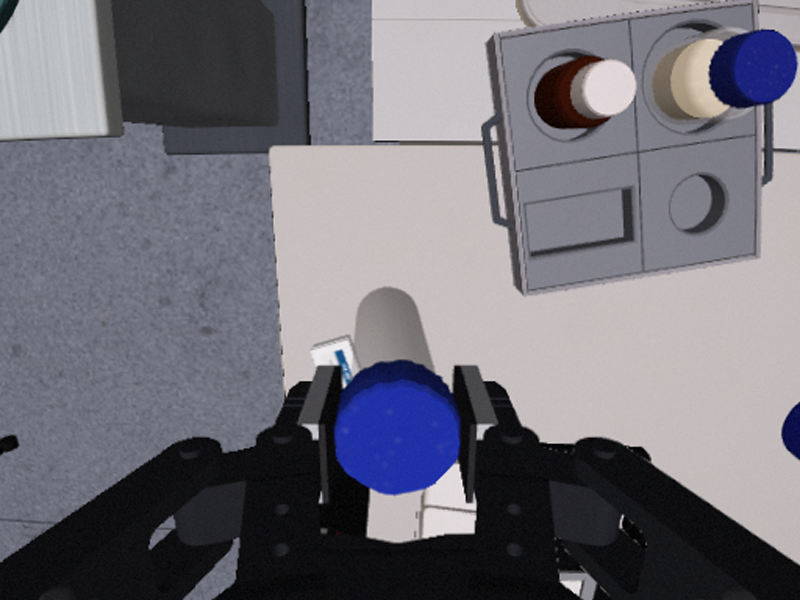

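```bash
python3 - <<'E'
from h import *
robot.move_ptp([.6085,-.2105,.22],ori(.165))
robot.move_straight([.6085,-.2105,.115],rate=.2)
s,_=snap("wrist","w17");print(s['t'],s['finger_gap'],s['ee_pos'])
snap("scene","s17");crop(cv2.imread("pics/s17_raw.png"),235,370,110,210,5,"s17c.png")
E
```

```text
30.8833 0.03393710022142074 [ 0.60870737 -0.21136173  0.11699768]
```

View pics/w17.png

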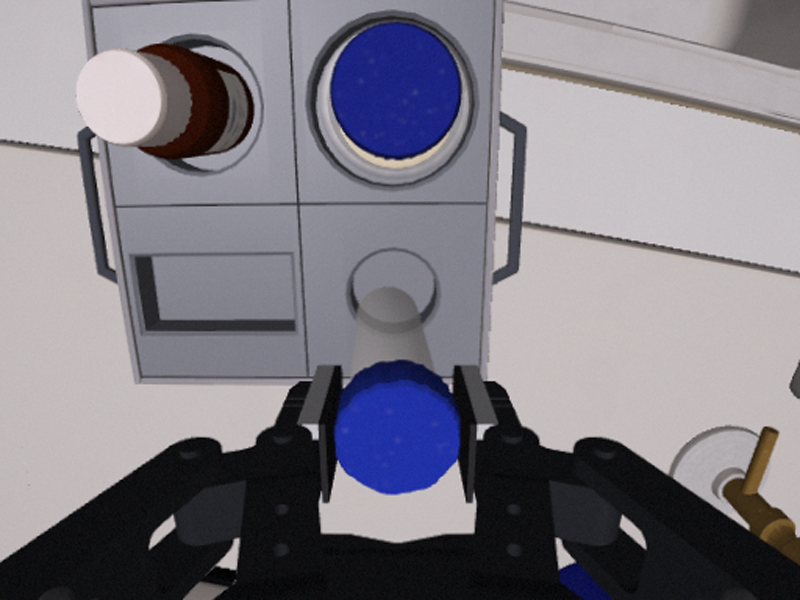

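View pics/s17c.png

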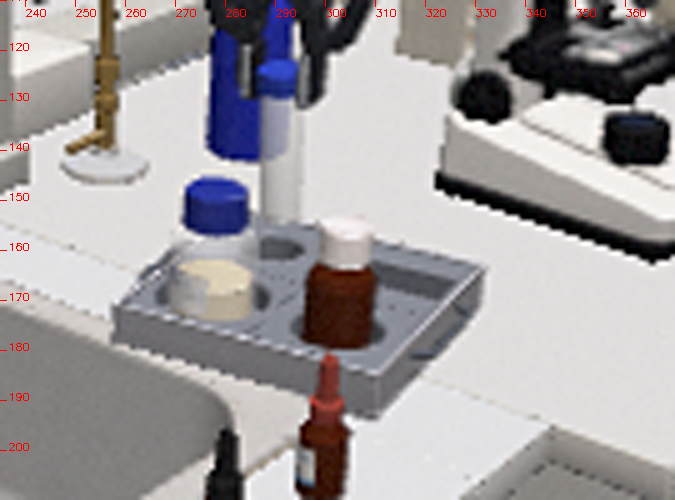

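```bash
python3 - <<'E'
from h import *
s=robot.state();p=s['ee_pos'];k=.64
c=cam("wrist",(s['ee_pos'],s['ee_rot']))
M=R.from_rotvec(s['ee_rot']).as_matrix()
print("foot ideal px800", (proj(c,[p+[0,0,-.064],p+[0,0,.044]])/k).round(1), p)
# visible far rim of foot at (388,287); edges x 357..420
t=np.linspace(0,2*np.pi,73)
for nm,h in(("foot",-.064),("captop",.044)):
    r=.014 if h<0 else .018
    q=proj(c,[p+[r*np.cos(a),r*np.sin(a),h] for a in t])/k; print(nm,q.min(0).round(1),q.max(0).round(1))
P=pix2w(c,np.array([(393,248),(347,290),(439,290),(392,334)])*k,.032);print(P.round(4),P.mean(0))
P=pix2w(c,np.array([(301,204)])*k,.032)[0,:2];ex=np.array([np.cos(.165),np.sin(.165)]);ey=np.array([-ex[1],ex[0]])
print(P+.0455*ex-.0455*ey, "tool y",M[:,1])
im=cv2.imread("pics/w17_raw.png");crop(im,190,320,140,320,4,"w17c.png")
E
```

```text
foot ideal px800 [[393.5 310.8]
 [393.1 438.2]] [ 0.6097073  -0.21142139  0.11821475]
foot [363.3 281.6] [423.7 339.1]
captop [324.6 375.8] [461.6 495.1]
[[ 0.6054 -0.1866  0.032 ]
 [ 0.586  -0.2115  0.032 ]
 [ 0.6317 -0.204   0.032 ]
 [ 0.6122 -0.2311  0.032 ]] [ 0.60880689 -0.20830063  0.032     ]
[ 0.61058652 -0.20994526] tool y [0.98648989 0.16376205 0.00443706]
```

View pics/w17c.png

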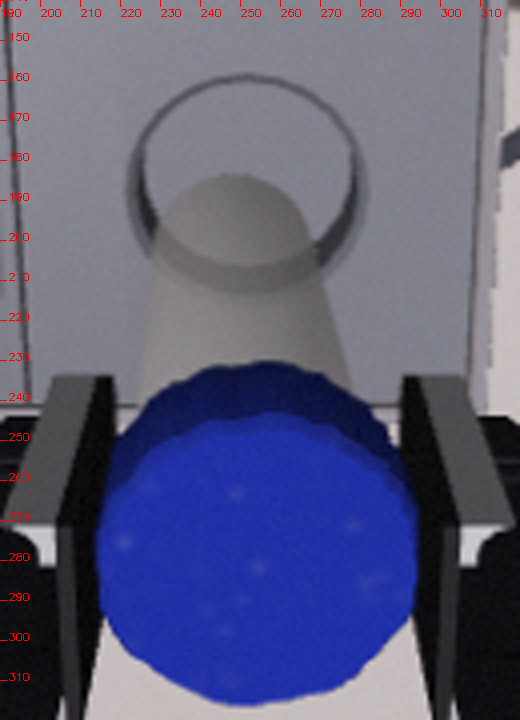

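```bash
python3 - <<'E'
from h import *
robot.move_straight([.611,-.207,.085],rate=.08,until_force=5)
hit=robot.move_straight([.611,-.207,.066],rate=.02,until_force=1.5)
s,_=snap("wrist","w18");print(hit,s['t'],s['ee_pos'],s['wrist_force'])
E
```

```text
True 32.0667 [ 0.61115939 -0.2071648   0.07635994] [-0.13068659 -0.14768042  4.72672956]
```

View pics/w18.png

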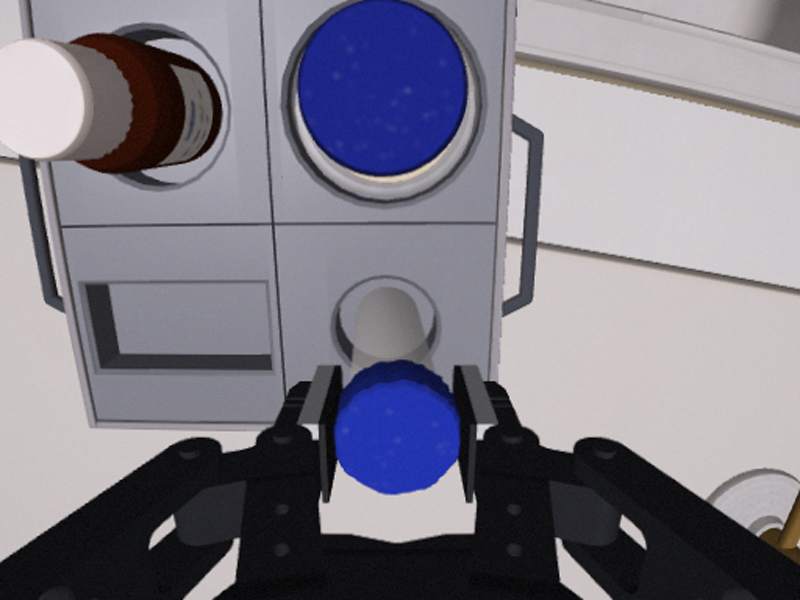

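```bash
python3 - <<'E'
from h import *
robot.command_gripper(.060)
p=robot.state()['ee_pos']
robot.move_straight([p[0],p[1],.20],rate=.2)
s,_=snap("wrist","w19");print(s['t'],s['finger_gap'])
E
```

```text
33.2667 0.06036788955411686
```

View pics/w19.png

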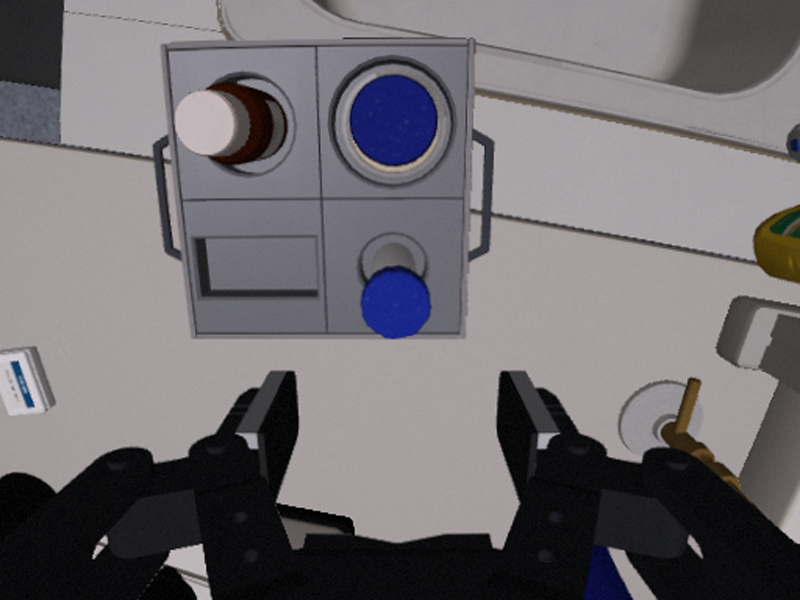

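```bash
python3 - <<'E'
from h import *
robot.move_ptp([.515,.388,.14],ori(1.26))
s,im=snap("wrist","w20");print(s['t'],s['ee_pos'],s['q'].round(2))
E
```

```text
35.4833 [0.51581801 0.38706888 0.1401893 ] [ 0.56  0.32  1.24 -0.    1.58 -0.7 ]
```

View pics/w20.png

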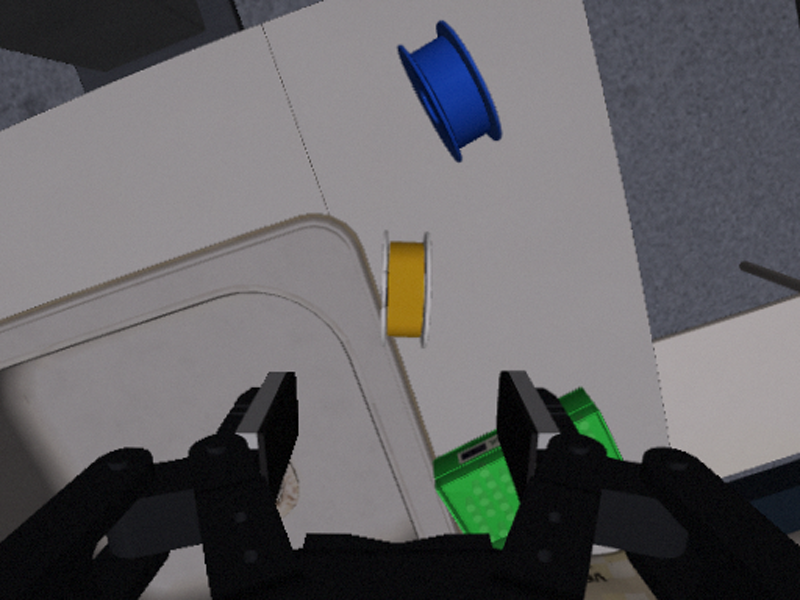

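```bash
cat >> h.py <<'E'
def spool(p,a):
    ex=np.array([np.cos(a),np.sin(a),0]);ey=np.array([-np.sin(a),np.cos(a),0]);t=np.linspace(0,2*np.pi,60)
    return [np.array([p[0],p[1],.032])+ex*.032*np.cos(t)[:,None]+np.array([0,0,.032])*np.sin(t)[:,None]+s_*.012*ey for s_ in(-1,1)]
E
python3 - <<'E'
from h import *
s=robot.state();c=cam("wrist",(s['ee_pos'],s['ee_rot']));k=.64
P=pix2w(c,np.array([(386,290),(431,290)])*k,.06);print(P.round(4))
print("box corner",pix2w(c,np.array([(434,462),(434,487),(578,390)])*k,[.05,0,.05]).round(3))
print("rim",pix2w(c,np.array([(385,300),(360,240)])*k,0.).round(3))
im=cv2.imread("pics/w20_raw.png");crop(im,225,300,130,240,6,"w20c.png");v=cv2.imread("pics/w20c.png")
ctr=P.mean(0)
for Q in spool(ctr[:2]+[.0,.0],1.26-np.pi/2):
    p=proj(c,Q); cv2.polylines(v,[((p-[225,130]+.5)*6).astype(int)],True,(0,0,255),1)
cv2.imwrite("pics/w20c.png",v);print(ctr)
E
```

```text
[[0.5109 0.3846 0.06  ]
 [0.5177 0.4056 0.06  ]]
box corner [[0.619 0.378 0.05 ]
 [0.673 0.365 0.   ]
 [0.6   0.466 0.05 ]]
rim [[0.532 0.376 0.   ]
 [0.492 0.373 0.   ]]
[0.51428897 0.39506253 0.06      ]
```

View pics/w20c.png

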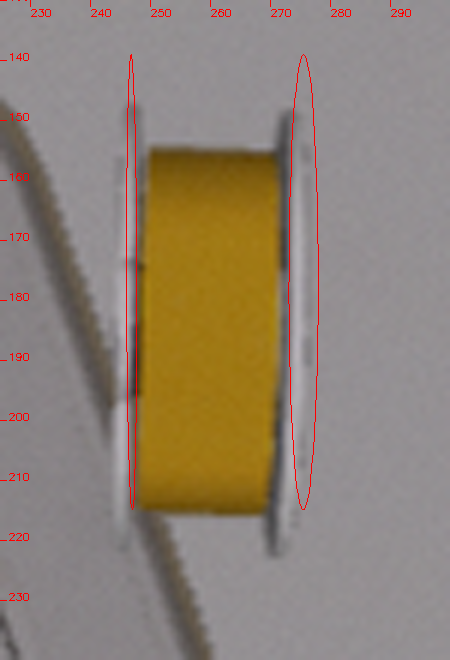

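```bash
python3 - <<'E'
from h import *
robot.move_straight([.5206,.392,.075],frame=ori(1.235),rate=.15)
s,im=snap("wrist","w21");print(s['t'],s['ee_pos'],s['ee_rot'])
c=cam("wrist",(s['ee_pos'],s['ee_rot']))
for Q in spool([.5206,.392],1.235-np.pi/2): cv2.polylines(im,[(proj(c,Q)+.5).astype(int)],True,(0,0,255),1)
cv2.imwrite("pics/w21.png",cv2.resize(im,(800,600)))
E
```

```text
36.1167 [0.52095865 0.3918674  0.07531038] [5.25491175e-01 3.09716182e+00 1.83966291e-04]
```

View pics/w21.png

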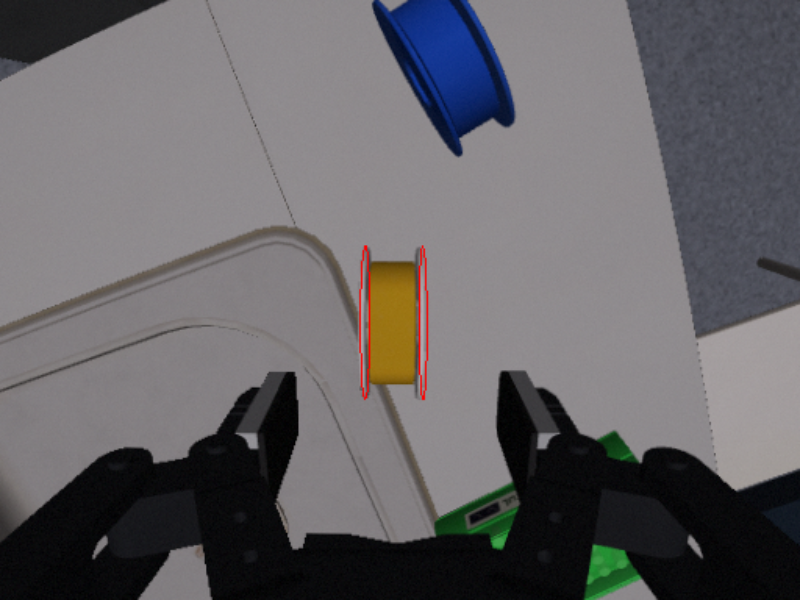

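Model overlay fits the yellow spool (centre ~(393,322)); the blue one at (450,65) is the decoy. Grasping.

```bash
python3 - <<'E'
from h import *
hit=robot.move_straight([.5204,.392,.011],rate=.12,until_force=6)
s=robot.state();print(hit,s['t'],s['ee_pos'],s['wrist_force'])
robot.command_gripper(0.0); s=robot.state();print(s['t'],s['finger_gap'],s['wrist_force'],s['ee_pos'])
p=s['ee_pos'];robot.move_straight([p[0],p[1],.17],rate=.2)
s,_=snap("wrist","w22");print(s['t'],s['finger_gap'],s['ee_pos'],s['wrist_force'])
E
```

```text
False 36.85 [0.52093853 0.39236339 0.01184141] [0.05179668 0.4200595  1.33011597]
37.2667 0.022880875197841266 [0.06846857 0.42041338 3.08200319] [0.52119785 0.39247468 0.01238412]
38.2083 0.022825986254028242 [0.52026781 0.39190483 0.1676598 ] [ 0.25799965 -0.21980329 -2.18688671]
```

View pics/w22.png

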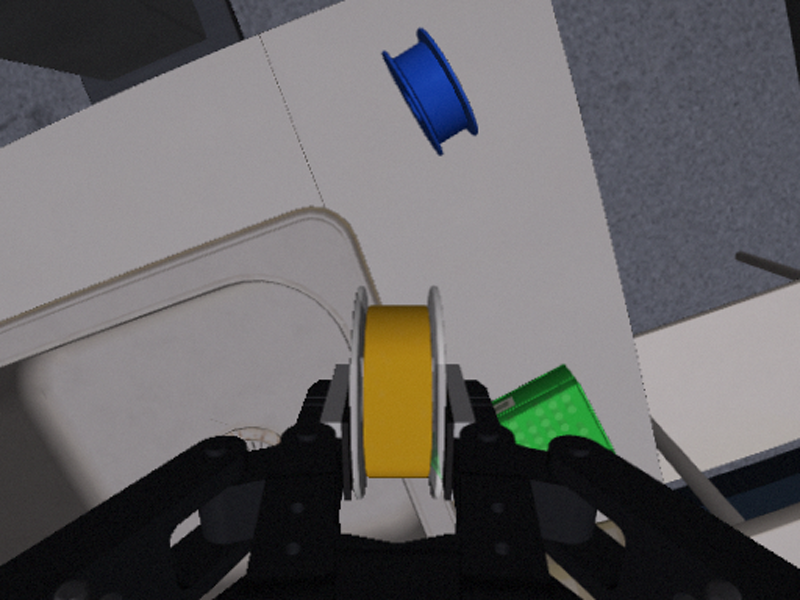

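```bash
python3 - <<'E'
from h import *
robot.move_ptp([.519,-.2255,.16],ori(1.738))
robot.move_straight([.519,-.2255,.065],rate=.2)
s,_=snap("wrist","w23");print(s['t'],s['finger_gap'],s['ee_pos'],s['ee_rot'])
E
```

```text
41.0917 0.022958287870275228 [ 0.51976046 -0.22547648  0.06582162] [-2.63175555e-01  3.12942031e+00 -1.06778908e-03]
```

View pics/w23.png

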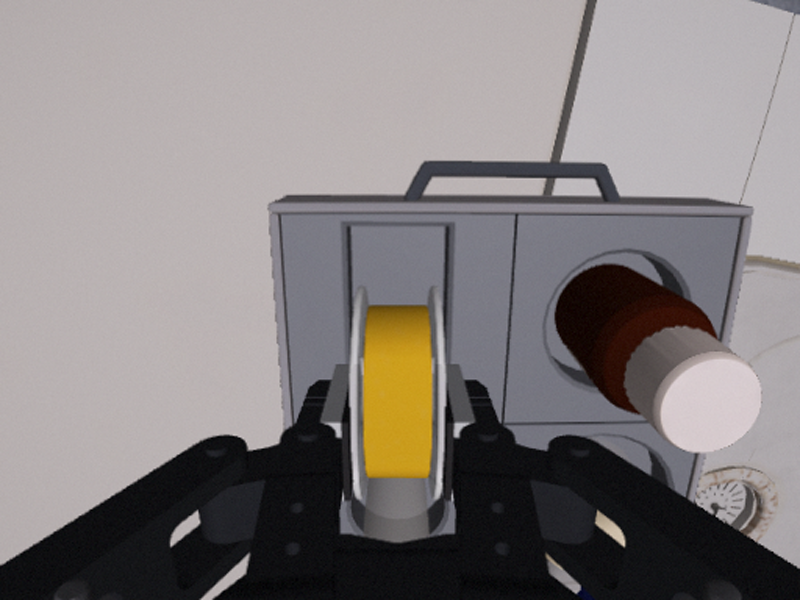

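```bash
python3 - <<'E'
from h import *
s=robot.state();c=cam("wrist",(s['ee_pos'],s['ee_rot']));k=.64;p=s['ee_pos'][:2]
ex=np.array([np.cos(.167),np.sin(.167)]);ey=np.array([-ex[1],ex[0]])
P=pix2w(c,np.array([(343,223),(453,223),(510,423),(270,205),(752,211)])*k-.2,[.032,.032,.032,.034,.034])[:,:2]
for q in P: print(q.round(4),"rel TCP x'",((q-p)@ex).round(4),"y'",((q-p)@ey).round(4))
E
```

```text
[ 0.4815 -0.2528] rel TCP x' -0.0428 y' -0.02
[ 0.4744 -0.2111] rel TCP x' -0.0429 y' 0.0223
[ 0.5555 -0.1692] rel TCP x' 0.0441 y' 0.0501
[ 0.4789 -0.281 ] rel TCP x' -0.0501 y' -0.0474
[ 0.4485 -0.0958] rel TCP x' -0.0493 y' 0.1403
```

```bash
python3 - <<'E'
from h import *
robot.move_straight([.5176,-.2243,.031],rate=.1,until_force=6)
hit=robot.move_straight([.5176,-.2243,.014],rate=.03,until_force=2.)
s,_=snap("wrist","w24");print(hit,s['t'],s['ee_pos'],s['wrist_force'])
E
```

```text
True 42.0083 [ 0.51893461 -0.22510275  0.02436219] [ 1.41186377 -0.6961035   2.39618526]
```

View pics/w24.png

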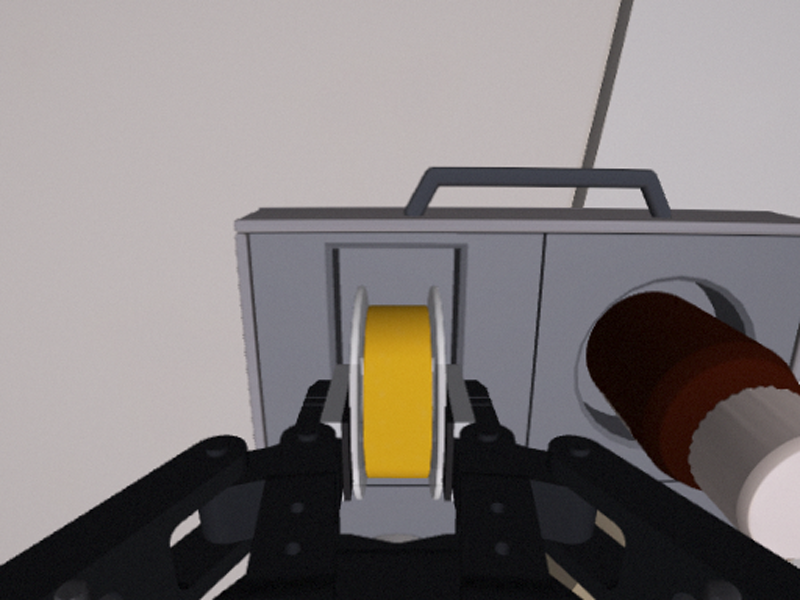

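```bash
python3 - <<'E'
from h import *
robot.command_gripper(.05)
p=robot.state()['ee_pos']
robot.move_straight([p[0],p[1],.20],rate=.2)
robot.move_ptp([.42,-.25,.30],ori(0))
s,_=snap("wrist","w25");print(s['t'],s['finger_gap'])
snap("scene","s25",False);crop(cv2.imread("pics/s25_raw.png"),235,375,110,230,5,"s25c.png")
snap("top","t25",True)
E
```

```text
44.8833 0.049900195309836116
```

View pics/w25.png

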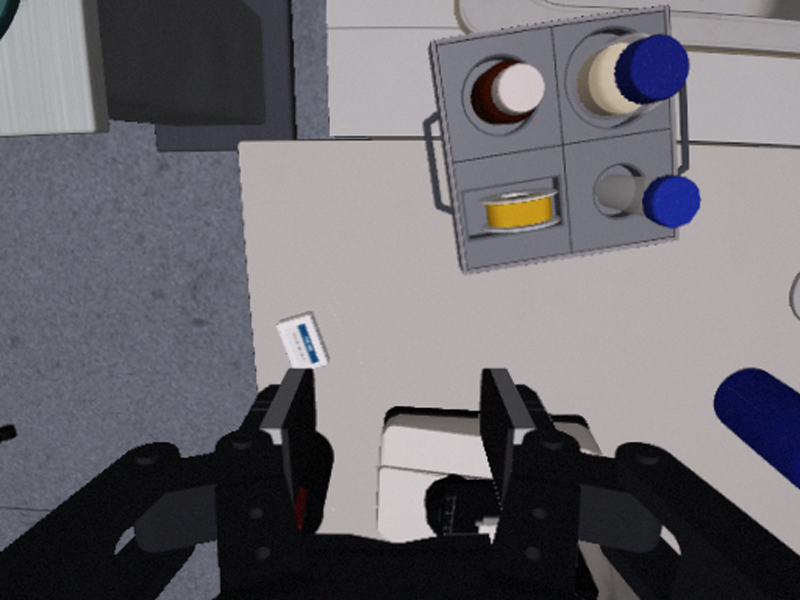

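View pics/s25c.png

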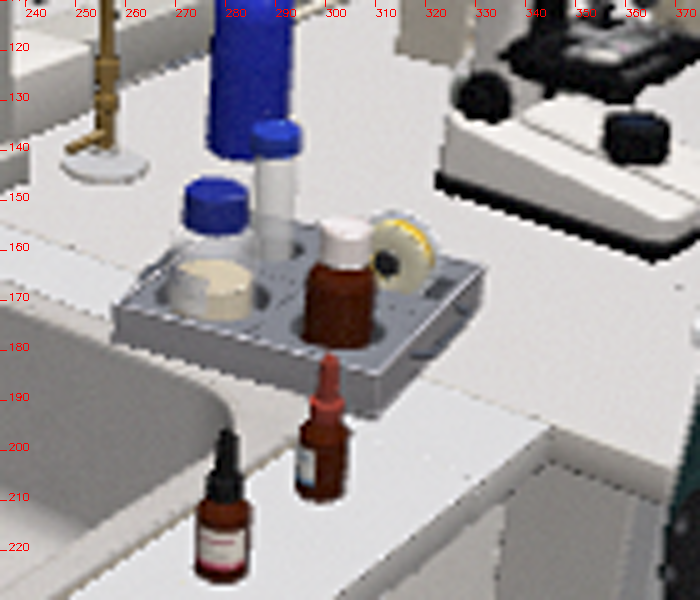

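View pics/t25.png

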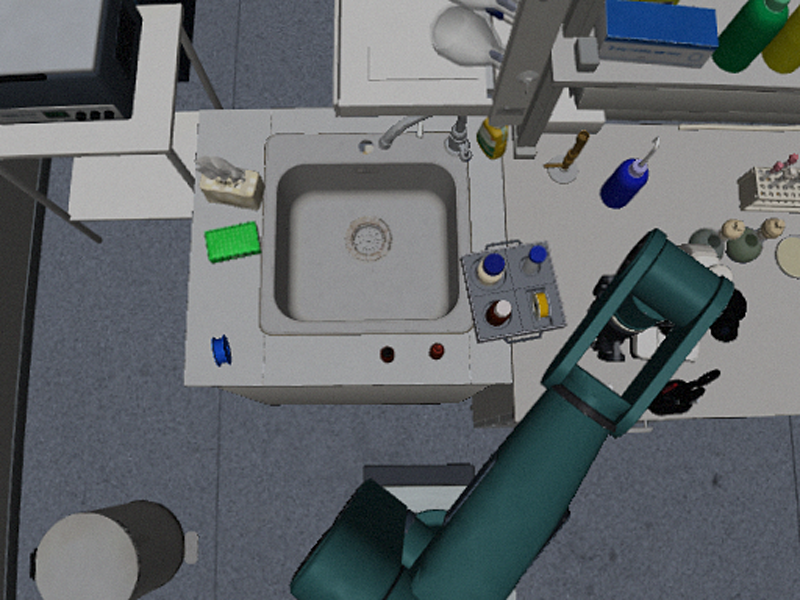

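```bash
python3 - <<'E'
from cell import robot
robot.hand_in(); print(robot.state()['t'])
E
```

```text
the job is handed in; nothing more can be done
the job is handed in; nothing more can be done
```

I placed the reagent bottle, amber bottle, capped tube and yellow tape spool in their own pockets, in that order, and handed the job in at about 45 s of the 102 s allowed.

**Set-down:** each item was lowered until it touched. All four touched at the height expected for its pocket floor, within about 1 mm, with the force reading peaking at roughly 2 to 5 N. The tube hung about 2° off vertical in the gripper; I allowed for this when lowering it, and it stood straight after release.

**Last checks:** the final scene, top and wrist pictures show all four upright in the right pockets. Both dropper bottles are at their starting pixels, (388,353) and (437,350) in the top view. The blue spool was left alone, and the arm is clear of everything.

**Two things disagreed:**
- **Fingertips:** open, they are about 33 mm behind the reported TCP, not roughly level with it as the description implies. Two cameras and a touch on the worktop agreed on this, so I corrected every grasp height for it.
- **Top camera:** towards the left of the bench it read positions up to about 8 mm off the wrist camera. I used close-up wrist views for every pick and place.

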